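Lift the bearing warmer's hot lid with the lid lifter

ROBOT

A 6-joint arm with a two-finger parallel gripper is mounted at the origin on a cart in front of the work surface, level with it; the furniture and walls round the work are solid. World frame = base frame: x ahead of the robot, y to its left, z up, the work surface at z = 0. Lengths are in mm, angles in rad, forces in N, time in s.
With the tool pointing down it reaches from about 350 to 975 mm from the base axis. Payload 7.1 kg.
Tool frame: the origin (TCP) lies at the centre of the arm's flange, where the gripper is bolted on; the fingertips stand 182 mm ahead of it and the grasp point (between the pads) lies 163 mm ahead of it; z points along the fingers, y is the line along which they close (so a half turn about z gives the same grasp; the last joint's range is limited). The gripper opens to 88 mm and grips with 3 to 60 N. Pads are 20 mm wide; open, the fingers measure 115 mm over their backs; the gripper's body (75 mm by 178 mm) begins 61 mm behind the grasp point.
Start: joints at [-1.217, 0.423, 1.63, -0, 1.089, -0.019], TCP at [227.657, -582.047, 404.675] pointing down, gripper open.
Joint ranges: [-3, 3], [-0.9, 2.11], [0.09, 2.58], [-1.31, 4.45], [0.11, 2.69], [-2.54, 2.54]. Speed limits (rad/s): [2.39, 2.39, 3.01, 3.14, 3.14, 3.14].

INTERFACE

Orientations are given as a rotation vector (axis times angle).
In Python, from workcell import readout, get_image, ctrl gives the robot as it stands.
- The arm moves only by the tool step_arm, never from a script. Its argument "targets" is a list that holds one entry, the list of rows, each a list of 7 numbers: the shift along the world's x, y, z as a fraction of full scale, then the turn, a rotation vector about the world's x, y, z as a fraction of full scale, then the opening, from 0 (shut) to 1 (fully open). In form: [[[dx, dy, dz, wx, wy, wz, claw], ...]]. A call has exactly 5 rows; each row shifts and turns the commanded pose from where the row before left it; what a row does not reach is not made up. Full scale, the value 1, is 0.05 m for a shift and 4 degrees for a turn. A row lasts 1/8 s, in which the tool goes at most 62.5 mm and 10.7 degrees, less where a joint would pass 70% of its speed; a pose out of reach is approached as far as the arm can. A call with a number of a shift or a turn outside -1 to 1 is refused whole. A call with a gripper value outside its range is refused whole. The fingers move at their own pace and stop on an object; the grip force is fixed at half the most. Time passes only in rows, so rows that do not move let the fingers close, or fill a call up. It gives the time, the measured TCP pose, the force, the opening and the grip force at its end, in the units of the state.
- readout.get_obs(): the state, without advancing time (a new reading comes with each control period).
- get_image(name): name is "scene" or "top" or "wrist"; returns a dict with "pixels" (400x640x3 uint8, red, green, blue), "intrinsics" (3x3 intrinsics, pixels), "extrinsics" (4x4, takes a point from world to camera coordinates). Camera axes: x right, y down, z forward; pixel columns grow to the right and rows downward; lengths in mm; the calibration is good to about 2 mm. A picture is of the moment at which its call begins. There is no depth.
- ctrl.close_job(): hands the job in; it is judged then, once.
The state is a dict: "t": time; "qpos": joint angles; "qvel": joint speeds; "joint_torque": joint torques, N m; "ee_pos": TCP position; "orientation": TCP orientation; "ft_force": force on the tool from outside, world axes, zero at the start; "moment": the same for the moment, N m; "width": finger opening in mm; "grasp_force": force on a finger pad.
Only numpy, scipy, OpenCV 4.12 (cv2) and the standard library are available. Lean on these libraries where they do the work, as an engineer would, in place of code of your own. Each camera call takes 0.05 s, during which the arm holds its last target. There are 200 camera calls.

TASK

Take the lid lifter from its rest, hook both its prongs under the loop handle of the bearing warmer's hot lid, lift the lid off with the tray that hangs under it, set it down gently on the cooling stand, flat on the frame and centred between the corner tabs, then hang the lifter back in its rest. A heavy bearing lies towards one end of that tray, out of sight, so the lid does not balance at the middle of the loop: feel along the bar for the balance point with small test lifts, and keep the lid level. The lid is hot, so touch it with nothing but the lifter, and leave the bottle, the grease tube and the tape roll where they are.

Things in the scene. Friction and masses are not known exactly. Their poses are not given: they have to be found in the camera images.
- lifter_grip (a point): Middle of the wooden grip of the lid lifter, which hangs upright in its rest. The grip is 24 mm (its x) by 30 mm (y) by 74 mm tall (z up). 37 mm below this point it ends on a steel collar 30 mm across, 5 mm thick (underside 42 mm below this point); a 9 mm shaft runs on down to a cross-piece 70 to 80 mm below this point, which carries two hooked prongs. Mass about 180 g
- lifter: The whole lifter; origin on its axis at its lowest point, 126 mm below the middle of the grip. Prongs: two 7 mm round bars at y = -8 and +8 mm (23 mm wide over both), going down behind the axis (at x = -13 mm), then forward in a V-shaped crook open towards +x; the tips reach x = +17.5 mm, their tops 17.5 mm above the origin. z up
- lifter_crook (a point): Where the centre line of the lid's 9 mm bar lies once it sits in the lifter's crook: on the lifter's axis, 11.5 mm above its lowest point, 114.5 mm below the middle of the grip. Axes as the lifter: x towards the open side of the crook, y along the bar that is lifted, z up
- lid: Flat aluminium lid 220 (x) by 132 (y) by 4 mm on the warmer; origin: centre of the plate's underside, z up. Under it hangs a tray 182 by 80 mm, its bottom 42 mm below the origin, with a heavy bearing (about 0.24 kg) at one end and a light seal at the other, unseen while the lid is on. All weigh 0.45 to 0.65 kg; the balance point lies 8 to 26 mm from the middle of the bar, towards either end
- lid_bar (a point): Middle of the level bar of the lid's loop handle: 9 mm round steel along the lid's x, centre line 40 mm above the lid's origin (31.5 mm free height between lid and bar), straight and free for 55 mm either side of the middle, uprights at x = -66 and +66 mm. With the balance point between the lifter's two prongs the lid hangs level; outside them it tips. z up
- warmer_top (a point): Centre of the well at the level of the top of the bearing warmer, a blue housing 240 (x) by 154 (y) by 70 mm fixed on the worktop. The well is 200 by 104 mm and deep enough for the tray; the lid lies on the flange round it, long side along x. z up
- stand_top (a point): Centre of the cooling stand, level with the ledges on which the lid shall lie (70 mm above the worktop). The opening for the tray is 202 (x) by 104 (y) mm, 63 mm deep. z up
- stand: Cooling stand: open steel frame fixed on the worktop, 241 mm (x) by 154 mm (y); origin at the worktop below its centre. At each corner tabs rise 9 mm above the ledge, 8 mm clear of the lid all round when it lies centred with its long side along the stand's x (either way round)
- rest_fork (a point): Where the lifter's axis crosses the top of the fork of its rest, 100 mm above the worktop. The lifter's collar lies on the fork's two tines, kept by lips 5 mm high at x = -29 and +21 mm. The tines are 12 mm wide, 8 mm thick, 18 mm apart, along x from -31 to +28 mm, with a post beyond +28 mm. z up
- rest: Rest of the lifter; foot 110 by 80 by 10 mm, fixed; origin at the worktop under the fork's middle; axes as rest_fork. The fork is open towards -x: to leave, raise the lifter 8 to 15 mm and move it 60 mm along -x (the prongs do not pass up through the fork); to return, the reverse. The lifter hangs with the open side of its crook towards the rest's -y
- bottle: Red sealant bottle with white nozzle, 27 x 37 x 106 mm, standing; origin at the centre of its underside. Bystander
- grease: Yellow grease tube with black cap, 42 x 155 x 34 mm, lying; origin at the centre of its underside. Bystander
- tape: Roll of masking tape, 100 mm across, 25 mm high, lying flat; origin at the centre of its underside. Bystander

How it is judged:
By the outcome, as a careful person would: the job done as asked, in the order asked, and still so for the second after the job is handed in, with the robot touching nothing.
It also fails if it takes over 70 s, if anything falls off the work surface, if the arm or the gripper's body presses on something with over 40 N, if the wrist force passes 120 N, or if a joint passes its speed limit or range.

## Working session

There is one attempt and no reset: what is moved stays moved. The work goes in short steps, Python scripts to look and compute and a tool call to move; the robot and the scene stay as the last step left them, time stands still between calls to the robot, and variables do not carry over. Pictures are saved under pics/ and viewed, at most 10 in all, crops included, and the job is handed in when it is done.

Besides the shell and the picture viewer there is one more tool, called after "Call:" by a JSON object that holds its "fn" and its "kwargs", one argument or row to a line. step_arm: Moves the arm, as the interface text tells. Shift numbers are shares of 0.05 m and turn numbers shares of 4 degrees, none past 1 either way. Its arguments: {"type":"object","properties":{"targets":{"type":"array"}},"required":["targets"]}

```bash
mkdir -p pics; ls
cat > h.py <<'E'
import cv2,numpy as np
from workcell import readout,get_image,ctrl
def snap(n,f):
    d=get_image(n);cv2.imwrite(f'pics/{f}.png',cv2.cvtColor(d['pixels'],cv2.COLOR_RGB2BGR))
    np.savez(f'pics/{f}.npz',K=d['intrinsics'],E=d['extrinsics']);return d
def ray(f,u,v):
    z=np.load(f'pics/{f}.npz');K,E=np.array(z['K']),np.array(z['E'])
    R,t=E[:3,:3],E[:3,3];c=-R.T@t;d=R.T@np.linalg.inv(K)@[u,v,1];return c,d/np.linalg.norm(d)
def atz(f,u,v,z):
    c,d=ray(f,u,v);return (c+d*(z-c[2])/d[2]).round(1)
def tri(*obs):
    A=np.zeros((3,3));b=np.zeros(3);P=[]
    for f,u,v in obs:
        c,d=ray(f,u,v);M=np.eye(3)-np.outer(d,d);A+=M;b+=M@c;P.append((c,d))
    x=np.linalg.solve(A,b);return x.round(1),[round(float(np.linalg.norm(np.cross(x-c,d))),1) for c,d in P]
def proj(f,p):
    z=np.load(f'pics/{f}.npz');q=z['E'][:3,:3]@np.array(p)+z['E'][:3,3];q=z['K']@q;return (q[:2]/q[2]).round(1)
E
python3 - <<'E'
from h import *
for n in('scene','top','wrist'):
    snap(n,n+'0');z=np.load(f'pics/{n}0.npz');print(n,z['K'].round(1).tolist(),(-z['E'][:3,:3].T@z['E'][:3,3]).round(0))
a=[cv2.imread(f'pics/{n}0.png') for n in('scene','top')]
o=readout.get_obs();print({k:np.round(v,3) for k,v in o.items()})
E
```

```text
pics
scene [[373.1, 0.0, 327.0], [0.0, 373.1, 196.4], [0.0, 0.0, 1.0]] [-199.  562.  774.]
top [[465.3, 0.0, 311.7], [0.0, 465.3, 195.0], [0.0, 0.0, 1.0]] [ 345.   22. 1382.]
wrist [[277.9, 0.0, 321.8], [0.0, 277.9, 198.4], [0.0, 0.0, 1.0]] [ 301. -553.  385.]
{'t': np.float64(0.15), 'qpos': array([-1.217,  0.424,  1.63 ,  0.   ,  1.089, -0.019]), 'qvel': array([ 0.   , -0.003, -0.002,  0.001, -0.   , -0.001]), 'joint_torque': array([-1.0000e-03, -5.4498e+01, -2.7392e+01,  6.4000e-02,  2.0000e-02,
       -0.0000e+00]), 'ee_pos': array([ 227.599, -581.868,  404.088]), 'orientation': array([-3.086, -0.582,  0.   ]), 'ft_force': array([-0.234,  0.653,  0.156]), 'moment': array([-0.002,  0.042,  0.024]), 'grasp_force': np.float64(0.0), 'width': np.float64(88.185)}
```

View pics/top0.png

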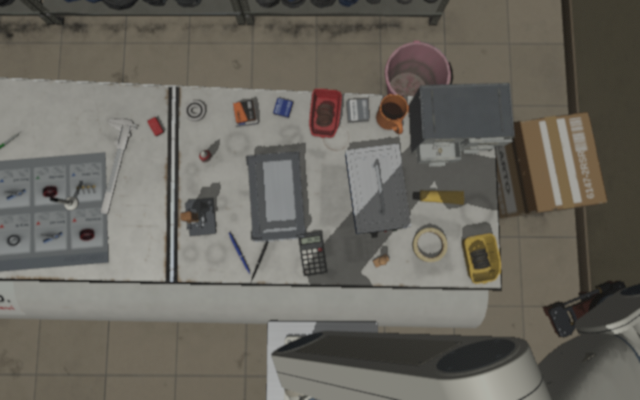

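View pics/scene0.png

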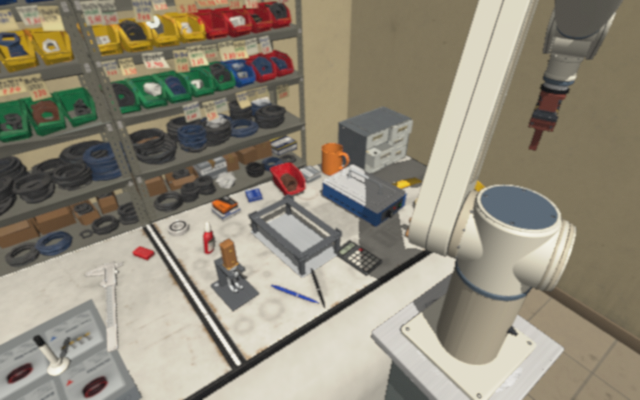

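The top view shows the rest and lifter at about (200,215), the stand at (277,193), the warmer and lid at (378,188), the bottle at (205,155), the grease at (440,197) and the tape at (430,243). The scene view shows the grip at (229,252), the stand at (295,232) and the lid at (365,190). I'll enlarge both.

Run:
```python
from h import *
def crop(src,u0,u1,v0,v1,s,out):
    a=cv2.imread(f'pics/{src}.png')[v0:v1,u0:u1];cv2.imwrite(f'pics/{out}.png',cv2.resize(a,None,fx=s,fy=s,interpolation=cv2.INTER_CUBIC))
crop('top0',175,415,135,260,3.3,'tc')
crop('scene0',190,420,150,320,3.4,'sc')
for n,u,v,z in[('rest',200,215,0),('stand',277,193,70),('lid',378,188,74),('bottle',205,155,50),('tape',430,243,25)]:print(n,atz('top0',u,v,z))
print(ray('top0',320,200))
```

```text
rest [456.9 366.    0. ]
stand [514.9 131.3  70. ]
lid [ 529.9 -155.5   74. ]
bottle [628.7 345.1  50. ]
tape [ 376.5 -310.6   25. ]
(array([ 344.52432954,   22.44147208, 1382.48117243]), array([ 0.11418013, -0.01025587, -0.99340712]))
```

View pics/tc.png

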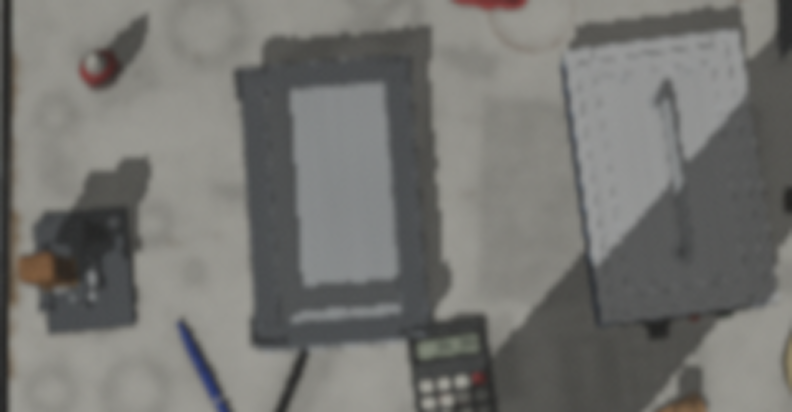

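View pics/sc.png

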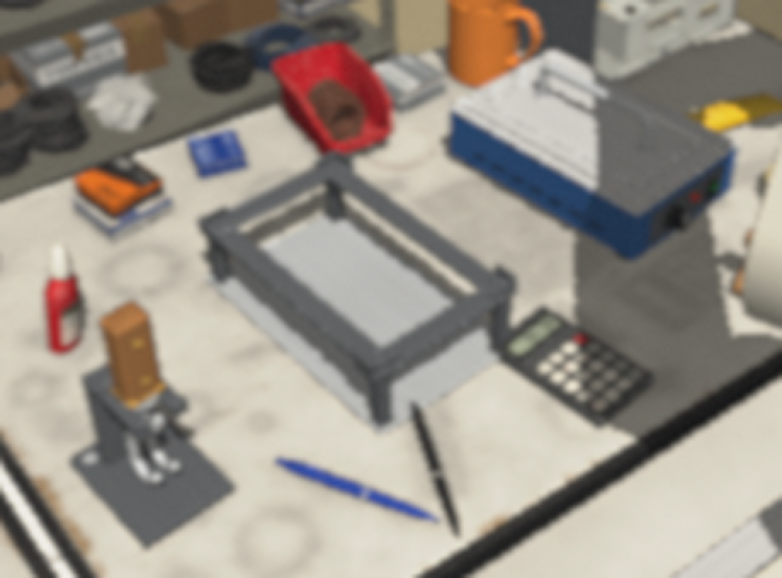

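The lid, stand and rest are all turned only slightly. The lid's long side runs along world x, and the crook's open side appears to face right and toward the robot. Next I'll turn these pixels into positions.

```bash
cat >> h.py <<'E'
T=lambda u,v:('top0',(u+.5)/3.3-.5+175,(v+.5)/3.3-.5+135)
S=lambda u,v:('scene0',(u+.5)/3.4-.5+190,(v+.5)/3.4-.5+150)
E
python3 - <<'E'
from h import *
print('bar far',tri(T(665,86),S(540,72)),'lid c')
for n,c,z in[('lidT',[(565,58),(737,30),(775,300),(598,322)],74),('standT',[(237,70),(410,55),(430,325),(255,345)],79),('footT',[(35,213),(128,207),(137,325),(50,332)],10),('barT',[(665,86),(685,258)],114),('gripT',[(22,255),(22,283),(45,255),(45,283)],179)]:
    P=np.array([atz(*T(*q),z) for q in c]);print(n,P.tolist(),P.mean(0).round(1))
for n,c,z in[('standS',[(210,218),(335,158),(510,280),(378,358)],79),('footS',[(72,462),(235,490),(148,545)],10),('gripS',[(102,318),(128,302),(152,312),(126,328)],179),('lidS',[(455,110),(545,50),(733,148),(640,215)],74),('tips',[(150,480),(180,465)],75),('post',[(85,380),(98,370)],105),('tine',[(188,408),(160,425)],100),('btl',[(62,245)],106)]:
    P=np.array([atz(*S(*q),z) for q in c]);print(n,P.tolist(),P.mean(0).round(1))
E
```

```text
bar far (array([ 602.6, -149.4,   97.6]), [1.8, 1.8]) lid c
lidT [[633.0, -64.8, 74.0], [658.4, -214.4, 74.0], [423.7, -242.4, 74.0], [404.4, -91.9, 74.0]] [ 529.9 -153.4   74. ]
standT [[620.4, 219.3, 79.0], [634.1, 69.7, 79.0], [401.0, 50.8, 79.0], [383.4, 198.8, 79.0]] [509.7 134.6  79. ]
footT [[503.0, 409.1, 10.0], [508.8, 325.3, 10.0], [402.7, 313.9, 10.0], [396.1, 391.5, 10.0]] [452.6 360.   10. ]
barT [[600.5, -145.9, 114.0], [455.7, -160.7, 114.0]] [ 528.1 -153.3  114. ]
gripT [[450.2, 370.5, 179.0], [428.1, 369.6, 179.0], [450.2, 352.3, 179.0], [428.2, 351.5, 179.0]] [439.2 361.  179. ]
standS [[615.9, 211.8, 79.0], [624.6, 77.3, 79.0], [395.3, 55.2, 79.0], [387.3, 191.6, 79.0]] [505.8 134.   79. ]
footS [[496.0, 403.9, 10.0], [396.6, 318.0, 10.0], [391.1, 391.9, 10.0]] [427.9 371.3  10. ]
gripS [[447.1, 371.8, 179.0], [451.1, 350.9, 179.0], [432.1, 342.3, 179.0], [428.4, 363.1, 179.0]] [439.7 357.  179. ]
lidS [[626.6, -63.6, 74.0], [659.2, -207.8, 74.0], [416.6, -234.2, 74.0], [396.6, -93.6, 74.0]] [ 524.8 -149.8   74. ]
tips [[389.2, 381.1, 75.0], [388.5, 358.5, 75.0]] [388.8 369.8  75. ]
post [[474.9, 385.2, 105.0], [478.5, 373.6, 105.0]] [476.7 379.4 105. ]
tine [[410.4, 337.4, 100.0], [408.0, 360.3, 100.0]] [409.2 348.8 100. ]
btl [[625.9, 337.7, 106.0]] [625.9 337.7 106. ]
```

Call:
{"fn": "step_arm", "kwargs": {
  "targets": [
    [[0.55,0.75,0.1,0,0,1,1],[0.55,0.75,0.1,0,0,1,1],[0.55,0.75,0.1,0,0,1,1],[0.55,0.75,0.1,0,0,1,1],[0.55,0.75,0.1,0,0,1,1]]
  ]
}}

```text
t: 0.78
ee_pos: [365.8, -393.2, 429.7]
orientation: [-2.938, -1.112, 0.0]
ft_force: [0.4, -0.6, 0.3]
width: 87.5
grasp_force: 0.0
```

Call:
{"fn": "step_arm", "kwargs": {
  "targets": [
    [[0.55,0.75,0.1,0,0,1,1],[0.55,0.75,0.1,0,0,1,1],[0.55,0.75,0,0,0,1,1],[0.4,0.75,0,0,0,1,1],[0.4,0.75,0,0,0,1,1]]
  ]
}}

```text
t: 1.4
ee_pos: [488.2, -205.7, 439.5]
orientation: [-2.7, -1.606, 0.0]
ft_force: [0.2, -0.7, 0.6]
width: 87.8
grasp_force: 0.0
```

Call:
{"fn": "step_arm", "kwargs": {
  "targets": [
    [[0,0,0,0,0,1,1],[0,0,0,0,0,1,1],[0,0,0,0,0,1,1],[0,0,0,0,0,1,1],[0,0,0,0,0,1,1]]
  ]
}}

```text
t: 2.02
ee_pos: [487.6, -207.0, 439.5]
orientation: [-2.38, -2.05, 0.0]
ft_force: [0.2, -0.1, -0.3]
width: 87.9
grasp_force: 0.0
```

Run:
```python
from h import *
snap('wrist','w1')
a=cv2.imread('pics/w1.png');cv2.imwrite('pics/w1b.png',cv2.resize(a,(800,500),interpolation=cv2.INTER_CUBIC))
print(readout.get_obs()['ee_pos'],readout.get_obs()['orientation'],proj('w1',(528,-153,114)),ray('w1',320,200))
```

```text
[ 487.53237913 -206.99025073  439.44804459] [-2.37688414e+00 -2.05348005e+00  4.13884080e-04] [352.  134.6] (array([ 498.96945943, -128.63035354,  420.75412341]), array([-0.0504774 , -0.28738209, -0.95648501]))
```

View pics/w1b.png

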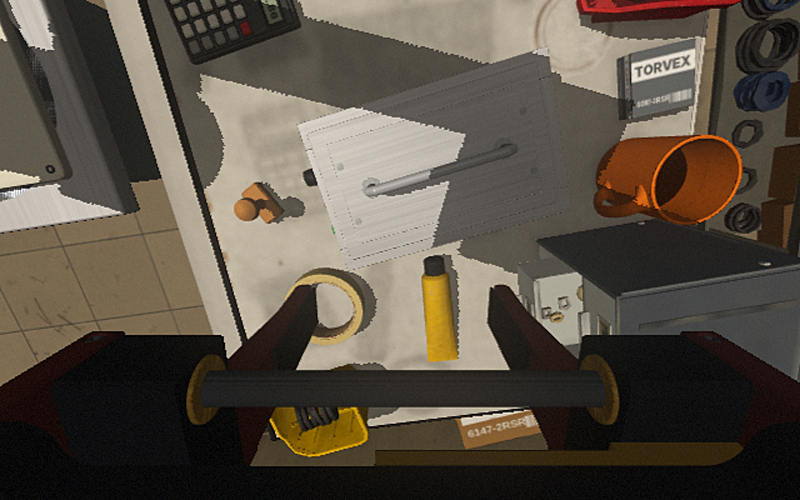

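The wrist view (shown at 1.25×) shows the lid corners at (299,124), (548,49), (570,198) and (355,267). The bar runs from (371,186) to (508,147).

Run:
```python
from h import *
W=lambda u,v:('w1',(u+.5)/1.25-.5,(v+.5)/1.25-.5)
P=np.array([atz(*W(*q),74) for q in[(299,124),(548,49),(570,198),(355,267)]]);print(P.tolist(),P.mean(0))
P=np.array([atz(*W(*q),114) for q in[(371,186),(508,147)]]);print(P.tolist(),P.mean(0),np.degrees(np.arctan2(*(P[1]-P[0])[1::-1])))
print(tri(W(508,147),T(665,86)),tri(W(371,186),T(685,258)),tri(W(508,147),S(540,72)))
```

```text
[[405.1, -96.0, 74.0], [638.7, -67.4, 74.0], [656.5, -204.1, 74.0], [430.6, -244.2, 74.0]] [ 532.725 -152.925   74.   ]
[[466.4, -159.0, 114.0], [586.9, -144.0, 114.0]] [ 526.65 -151.5   114.  ] 7.095753951286169
(array([ 610.4, -151.1,   45.8]), [5.3, 5.3]) (array([ 460.6, -166. ,   63.9]), [2.0, 2.0]) (array([ 590.7, -143.3,  105.2]), [1.7, 1.7])
```

Call:
{"fn": "step_arm", "kwargs": {
  "targets": [
    [[-0.1,1,0.2,0,0,1,1],[-0.1,1,0.2,0,0,1,1],[-0.1,1,0,0,0,1,1],[-0.1,1,0,0,0,0.75,1],[-0.1,1,0,0,0,0,1]]
  ]
}}

```text
t: 2.7
ee_pos: [462.2, 44.4, 459.7]
orientation: [2.096, 2.34, 0.0]
ft_force: [0.7, -0.1, 0.5]
width: 88.3
grasp_force: 0.0
```

Call:
{"fn": "step_arm", "kwargs": {
  "targets": [
    [[-0.1,1,0,0,0,0,1],[-0.1,1,0,0,0,0,1],[-0.1,1,0,0,0,0,1],[0,1,0,0,0,0,1],[0,0.5,0,0,0,0,1]]
  ]
}}

```text
t: 3.32
ee_pos: [447.3, 270.2, 459.6]
orientation: [-2.094, -2.342, -0.0]
ft_force: [-0.4, -0.3, -0.2]
width: 87.8
grasp_force: 0.0
```

Run:
```python
from h import *
snap('wrist','w2')
a=cv2.imread('pics/w2.png');cv2.imwrite('pics/w2b.png',cv2.resize(a,(800,500),interpolation=cv2.INTER_CUBIC))
print(readout.get_obs()['ee_pos'],readout.get_obs()['orientation'],proj('w2',(440,360,179)))
```

```text
[447.46543614 271.62635565 459.57001031] [-2.09298099e+00 -2.34168778e+00 -1.98021477e-03] [325.3 102.8]
```

View pics/w2b.png

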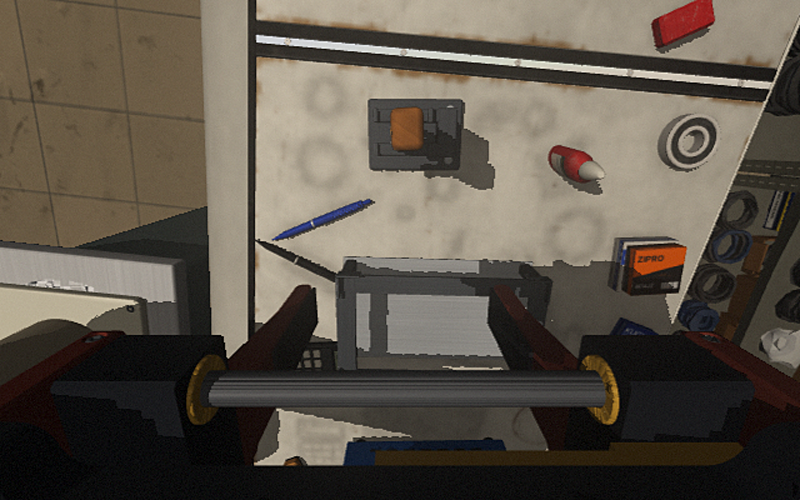

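The rest foot is at (368,99), (464,98), (464,169), (370,170) and is nearly square to the gripper. The grip spans (391,107)–(425,151).

Run:
```python
from h import *
W=lambda u,v:('w2',(u+.5)/1.25-.5,(v+.5)/1.25-.5)
P=np.array([atz(*W(*q),10) for q in[(368,99),(464,98),(464,169),(370,170)]]);print(P.tolist(),P.mean(0))
for z in(179,105):
  P=np.array([atz(*W(*q),z) for q in[(392,108),(425,107),(392,148),(424,151)]]);print(z,P.tolist(),P.mean(0))
for x in [(x,y,z) for z in (179,) for x in(425,455) for y in(349,373)]:print(x,proj('w2',x)*1.25)
print(ray('w2',320,200),proj('w2',(470,364,100))*1.25)
# tape/grip tri
print(tri(W(408,130),T(33,268)),tri(W(424,151),S(152,312)),tri(W(392,150),S(126,328)),tri(W(392,108),S(102,318)))
```

```text
[[393.3, 394.2, 10.0], [502.6, 407.5, 10.0], [515.5, 328.9, 10.0], [402.4, 315.0, 10.0]] [453.45 361.4   10.  ]
179 [[428.2, 372.5, 179.0], [451.1, 375.7, 179.0], [431.0, 345.6, 179.0], [454.3, 346.1, 179.0]] [441.15  359.975 179.   ]
105 [[425.3, 379.1, 105.0], [454.8, 383.3, 105.0], [428.9, 344.7, 105.0], [458.8, 345.3, 105.0]] [441.95 363.1  105.  ]
(425, 349, 179) [384.125 142.   ]
(425, 373, 179) [387.5 106.5]
(455, 349, 179) [425.375 146.875]
(455, 373, 179) [429.875 111.625]
(array([438.26204286, 348.8983119 , 440.87973975]), array([ 0.02563319, -0.29040929, -0.95655914])) [438.125 131.5  ]
(array([440.2, 359.1, 186.2]), [0.8, 0.8]) (array([453.5, 340.7, 160.6]), [5.5, 5.5]) (array([433.4, 352.4, 172.2]), [8.7, 8.7]) (array([429.7, 373.9, 193.9]), [2.9, 2.9])
```

The grip measures about 24 mm along world x and 30 mm along world y, so the rest may be turned 90° from what I assumed. I'll look obliquely from closer in.

Call:
{"fn": "step_arm", "kwargs": {
  "targets": [
    [[0,0.8,-0.3,0,0,0,1],[0,0.8,-0.3,0,0,0,1],[0,0.8,-0.3,0,0,0,1],[0,0.2,-0.3,0,0,0,1],[0,0,0,0,0,0,1]]
  ]
}}

```text
t: 4.0
ee_pos: [447.2, 397.4, 398.0]
orientation: [-2.094, -2.341, 0.006]
ft_force: [-0.3, 0.3, -1.7]
width: 88.0
grasp_force: 0.0
```

Run:
```python
from h import *
snap('wrist','w3');snap('scene','s3')
print(readout.get_obs()['ee_pos'],proj('w3',(441,360,179)),proj('w3',(441,360,60)))
u,v=proj('w3',(441,360,120)).astype(int)
a=cv2.imread('pics/w3.png');v0=max(0,v-75);a=cv2.resize(a[v0:v0+150,u-100:u+100],(800,600),interpolation=cv2.INTER_CUBIC)
b=cv2.imread('pics/s3.png')[230:315,205:265];b=cv2.resize(b,None,fx=3.3,fy=3.3,interpolation=cv2.INTER_CUBIC)
a[600-b.shape[0]:,800-b.shape[1]:]=b
cv2.imwrite('pics/m3.png',a);print(u-100,v0)
```

```text
[447.75429399 396.86282933 399.70753181] [310.1 263.8] [314.3 213.7]
212 158
```

View pics/m3.png

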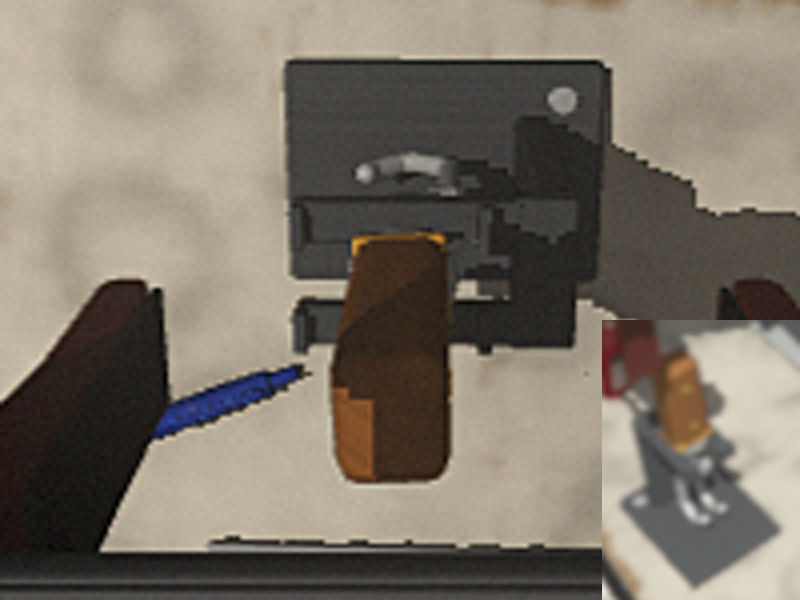

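The crop is 4×, offset (212,158). The tines run along world x and open toward −x, with the post at +x. The prong tip at (365,172) points to −x, so the crook opens toward −x, in contrast to the text; I go by the picture. The grip's far top edge is at (334,480)–(449,481).

Run:
```python
from h import *
W=lambda u,v:('w2',(u+.5)/1.25-.5,(v+.5)/1.25-.5)
M=lambda u,v:('w3',(u+.5)/4-.5+212,(v+.5)/4-.5+158)
print(tri(W(392,148),M(336,480)),tri(W(424,150),M(449,481)))
for n,q,z in[('top-y',(336,480),179),('top-y',(449,481),179),('foot',(287,62),10),('foot',(603,62),10),('foot',(596,278),10),('foot',(290,276),10),('tineL+',(292,200),100),('tineL+in',(298,245),100),('tineL-',(295,300),100),('tineL-out',(295,350),100),('tip',(358,172),70),('postR',(575,345),105),('postR+',(578,205),105),('coll',(353,238),105),('coll',(445,236),105)]:print(n,atz(*M(*q),z))
```

```text
(array([430.7, 345.6, 178.5]), [0.3, 0.3]) (array([454. , 346.8, 176.5]), [0.3, 0.3])
top-y [430.4 346.  179. ]
top-y [453.6 348.3 179. ]
foot [393.9 395.   10. ]
foot [499.9 406.9  10. ]
foot [509.4 329.   10. ]
foot [400.5 317.4  10. ]
tineL+ [408.7 377.8 100. ]
tineL+in [411.2 365.3 100. ]
tineL- [411.6 349.2 100. ]
tineL-out [412.7 334.3 100. ]
tip [424. 378.  70.]
postR [488.4 346.8 105. ]
postR+ [483.3 386.5 105. ]
coll [425.9 370.9 105. ]
coll [449.9 374.1 105. ]
```

Call:
{"fn": "step_arm", "kwargs": {
  "targets": [
    [[-0.14,-0.72,0,0,0,1,1],[0,0,0,0,0,1,1],[0,0,0,0,0,1,1],[0,0,0,0,0,1,1],[0,0,0,0,0,1,1]]
  ]
}}

```text
t: 4.72
ee_pos: [441.0, 360.6, 400.8]
orientation: [1.655, 2.669, 0.002]
ft_force: [0.3, -0.1, 0.1]
width: 87.5
grasp_force: 0.0
```

Call:
{"fn": "step_arm", "kwargs": {
  "targets": [
    [[0,0,0,0,0,1,1],[0,0,0,0,0,1,1],[0,0,0,0,0,1,1],[0,0,0,0,0,1,1],[0,0,0,0,0,1,1]]
  ]
}}

```text
t: 5.35
ee_pos: [441.0, 360.7, 400.8]
orientation: [1.166, 2.916, 0.002]
ft_force: [0.5, -0.2, 0.4]
width: 87.4
grasp_force: 0.0
```

Call:
{"fn": "step_arm", "kwargs": {
  "targets": [
    [[0,0,0,0,0,1,1],[0,0,0,0,0,1,1],[0,0,0,0,0,1,1],[0,0,0,0,0,1,1],[0,0,0,0,0,1,1]]
  ]
}}

```text
t: 5.98
ee_pos: [441.0, 360.7, 400.8]
orientation: [0.642, 3.074, 0.001]
ft_force: [-0.6, -0.2, -0.7]
width: 88.1
grasp_force: 0.0
```

Call:
{"fn": "step_arm", "kwargs": {
  "targets": [
    [[0,0,0,0,0,1,1],[0,0,0,0,0,1,1],[0,0,0,0,0,1,1],[0,0,0,0,0,1,1],[0,0,0,0,0,1,1]]
  ]
}}

```text
t: 6.6
ee_pos: [441.0, 360.7, 400.8]
orientation: [0.099, 3.139, 0.001]
ft_force: [0.4, -0.5, -0.9]
width: 87.8
grasp_force: 0.0
```

Call:
{"fn": "step_arm", "kwargs": {
  "targets": [
    [[0,0,-0.3,0,0,1,1],[0,0,-0.3,0,0,1,1],[0,0,0,0,0,0.5,1],[0,0,0,0,0,0,1],[0,0,0,0,0,0,1]]
  ]
}}

```text
t: 7.22
ee_pos: [440.9, 361.8, 370.6]
orientation: [-0.172, 3.136, 0.001]
ft_force: [-0.5, -0.5, 1.7]
width: 88.1
grasp_force: 0.0
```

Run:
```python
from h import *
snap('wrist','w4')
o=readout.get_obs();p=o['ee_pos'];r=o['orientation'];print(p,r,2*np.degrees(np.arctan2(r[1],r[0]))-90,o['ft_force'])
for q in[(429,347,179),(453,349,179),(440.5,361,179),(428,376,179),(441,361,105)]:print(q,proj('w4',q))
a=cv2.imread('pics/w4.png');cv2.imwrite('pics/w4b.png',cv2.resize(a[100:400,120:520],(800,600),interpolation=cv2.INTER_CUBIC))
```

```text
[440.86136871 361.89028467 370.46437875] [-1.72724061e-01  3.13581916e+00  1.09059029e-03] 96.30544629916554 [ 0.05437951  0.17095988 -0.80943827]
(429, 347, 179) [300.4 218. ]
(453, 349, 179) [300.3 250.8]
(440.5, 361, 179) [319.6 235.9]
(428, 376, 179) [344. 221.]
(441, 361, 105) [320.  203.4]
```

View pics/w4b.png

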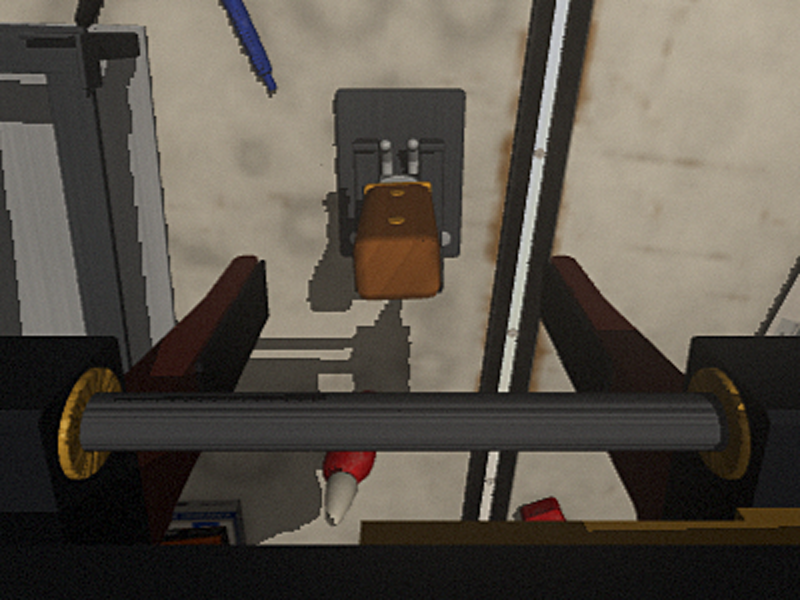

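The view (2×, offset (120,100)) confirms that the crook opens toward −x (image up). The grip top at (355–440, 237–298) sits within 2 mm of centre between the fingers. I'll descend and close.

Call:
{"fn": "step_arm", "kwargs": {
  "targets": [
    [[-0.02,0,-0.45,0,0,0,1],[0,0,-0.45,0,0,0,1],[0,0,-0.4,0,0,0,1],[0,0,0,0,0,0,0.3],[0,0,0,0,0,0,0]]
  ]
}}

```text
t: 7.9
ee_pos: [439.9, 362.2, 305.5]
orientation: [-0.174, 3.136, 0.001]
ft_force: [-0.3, 0.1, -0.3]
width: 71.4
grasp_force: 0.0
```

Call:
{"fn": "step_arm", "kwargs": {
  "targets": [
    [[0,0,0,0,0,0,0],[0,0,0,0,0,0,0],[0,0,0,0,0,0,0],[0,0,0,0,0,0,0],[0,0,0,0,0,0,0]]
  ]
}}

```text
t: 8.52
ee_pos: [439.6, 361.8, 304.8]
orientation: [0.174, -3.137, 0.0]
ft_force: [-0.8, -0.8, 1.3]
width: 30.0
grasp_force: 30.0
```

Call:
{"fn": "step_arm", "kwargs": {
  "targets": [
    [[0,0,0.12,0,0,0,0],[0,0,0.11,0,0,0,0],[0,0,0,0,0,0,0],[-0.3,-0.033,0,0,0,0,0],[-0.4,-0.044,0,0,0,0,0]]
  ]
}}

```text
t: 9.15
ee_pos: [403.4, 357.7, 315.9]
orientation: [0.174, -3.136, 0.001]
ft_force: [-0.8, 0.5, -1.1]
width: 29.9
grasp_force: 30.0
```

Call:
{"fn": "step_arm", "kwargs": {
  "targets": [
    [[-0.4,-0.044,0,0,0,0,0],[-0.4,-0.044,0,0,0,0,0],[0,0,0,0,0,0,0],[0,0,0.4,0,0,0,0],[0,0,1,0,0,0,0]]
  ]
}}

```text
t: 9.78
ee_pos: [364.4, 353.4, 385.3]
orientation: [0.174, -3.134, 0.004]
ft_force: [0.9, 0.3, -1.6]
width: 29.8
grasp_force: 30.0
```

Call:
{"fn": "step_arm", "kwargs": {
  "targets": [
    [[0.1,-0.4,0.3,0,0,-1,0],[0.17,-0.545,0.3,0,0,-1,0],[0.17,-0.545,0.3,0,0,-1,0],[0.17,-0.545,0,0,0,-1,0],[0.17,-0.545,0,0,0,-1,0]]
  ]
}}

```text
t: 10.4
ee_pos: [403.8, 222.8, 430.6]
orientation: [-0.381, -3.118, 0.001]
ft_force: [0.4, 0.5, -1.9]
width: 29.8
grasp_force: 30.0
```

Call:
{"fn": "step_arm", "kwargs": {
  "targets": [
    [[0.17,-0.545,0,0,0,-1,0],[0.17,-0.545,0,0,0,-1,0],[0.17,-0.545,0,0,0,-1,0],[0.17,-0.545,0,0,0,-1,0],[0.17,-0.545,0,0,0,-1,0]]
  ]
}}

```text
t: 11.02
ee_pos: [446.0, 86.5, 430.4]
orientation: [-0.917, -3.004, 0.001]
ft_force: [0.0, 0.5, -2.0]
width: 30.0
grasp_force: 30.0
```

Call:
{"fn": "step_arm", "kwargs": {
  "targets": [
    [[0.17,-0.545,0,0,0,-1,0],[0.17,-0.545,0,0,0,-1,0],[0.17,-0.545,0,0,0,-1,0],[0.17,-0.545,0,0,0,-1,0],[0.17,-0.545,0,0,0,-1,0]]
  ]
}}

```text
t: 11.65
ee_pos: [488.2, -49.6, 430.3]
orientation: [-1.424, -2.799, 0.001]
ft_force: [0.7, 1.1, -2.1]
width: 29.8
grasp_force: 30.0
```

Call:
{"fn": "step_arm", "kwargs": {
  "targets": [
    [[0.17,-0.545,0,0,0,-1,0],[0.17,-0.545,0,0,0,-1,0],[0.17,-0.545,0,0,0,-1,0],[0.17,-0.545,0,0,0,-1,0],[0.1,-0.545,0,0,0,-1,0]]
  ]
}}

```text
t: 12.28
ee_pos: [527.1, -185.9, 430.1]
orientation: [-1.889, -2.509, 0.001]
ft_force: [0.2, 0.0, -2.3]
width: 29.9
grasp_force: 30.0
```

Call:
{"fn": "step_arm", "kwargs": {
  "targets": [
    [[0.1,-0.2,0,0,0,-1,0],[0,0,0,0,0,-1,0],[0,0,0,0,0,-0.3,0],[0,0,0,0,0,0,0],[0,0,0,0,0,0,0]]
  ]
}}

```text
t: 12.9
ee_pos: [532.4, -194.1, 431.0]
orientation: [-2.078, -2.356, 0.0]
ft_force: [0.2, -0.1, -1.5]
width: 29.9
grasp_force: 30.0
```

Run:
```python
from h import *
snap('wrist','w5')
o=readout.get_obs();p=o['ee_pos'];r=o['orientation'];print(o['t'],p,r,2*np.degrees(np.arctan2(r[1],r[0]))-90,o['ft_force'],o['moment'])
for q in[(528,-152,114),p-[0,0,277],(528+110,-152+66,74),(528-110,-152+66,74)]:print(q,proj('w5',q))
a=cv2.imread('pics/w5.png');cv2.imwrite('pics/w5b.png',cv2.resize(a[20:320,120:520],(800,600),interpolation=cv2.INTER_CUBIC))
```

```text
12.95 [ 532.54840101 -193.99669567  431.13333749] [ 2.07778414e+00  2.35634014e+00 -5.27875985e-05] 7.189305798301376 [-0.65687359 -0.44137714 -3.11111391] [-0.01265033 -0.08995862 -0.0064566 ]
(528, -152, 114) [322.9 151.6]
[ 532.54840101 -193.99669567  154.13333749] [322.2 200.4]
(638, -86, 74) [424.8 102. ]
(418, -86, 74) [233.   76.1]
```

View pics/w5b.png

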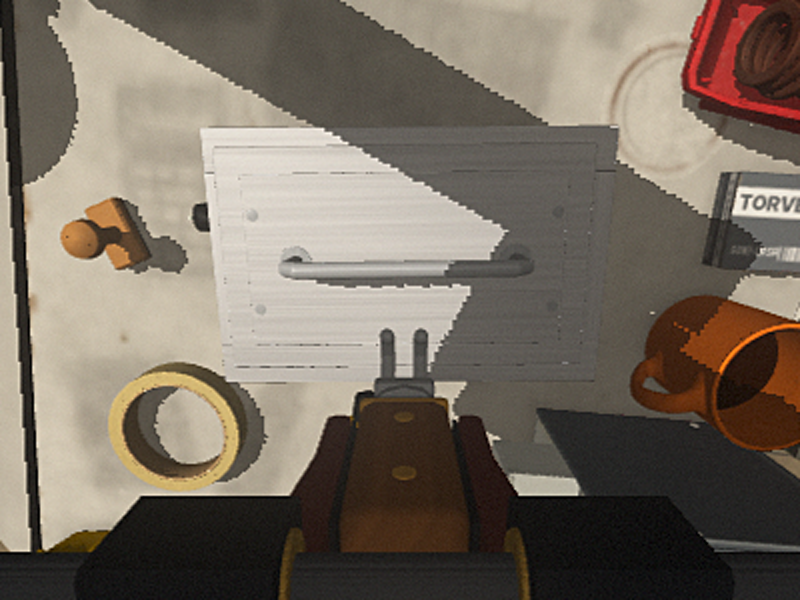

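The view (2×, offset (120,20)) shows the bar from (281,269) to (535,265) and the prong tips at (387,334) and (421,333). The tape and mug are clear. I'll compute the offsets.

Run:
```python
from h import *
M=lambda u,v:('w5',(u+.5)/2-.5+120,(v+.5)/2-.5+20)
W=lambda u,v:('w1',(u+.5)/1.25-.5,(v+.5)/1.25-.5)
for z in(114,):
  a,b=atz(*M(281,269.5),z),atz(*M(535,265),z);print(a,b,(a+b)/2,np.degrees(np.arctan2(b[1]-a[1],b[0]-a[0])),np.linalg.norm(b-a))
print(tri(M(408,267),W(439.5,166.5)),tri(M(290,269),W(371,186)),tri(M(527,265),W(508,147)))
c=[(211,171),(606,171),(596,381),(226,381)]
P=np.array([atz(*M(*q),74) for q in c]);print(P.tolist(),P.mean(0))
for q in[(387,333),(421,333)]:print('tip',atz(*M(*q),156))
t=readout.get_obs()['ee_pos'];f=np.array([-np.sin(np.radians(7.2)),np.cos(np.radians(7.2)),0]);s=np.array([f[1],-f[0],0])
for k in(-8,8):print('pred tip',t+[0,0,-289+14]+f*14+s*k,proj('w5',t+[0,0,-289+14]+f*17.5+s*k)*2-[240,40])
```

```text
[ 461.9 -163.5  114. ] [ 596.2 -144.1  114. ] [ 529.05 -153.8   114.  ] 8.219673588398475 135.6939571241108
(array([ 528.3, -152.3,  115.8]), [1.4, 1.4]) (array([ 469.3, -158.4,  132.8]), [1.5, 1.5]) (array([ 601. , -147.6,   69.7]), [1.9, 1.9])
[[410.1, -118.3, 74.0], [636.4, -89.8, 74.0], [659.3, -216.1, 74.0], [423.1, -245.9, 74.0]] [ 532.225 -167.525   74.   ]
tip [ 522.2 -180.5  156. ]
tip [ 538.3 -178.5  156. ]
pred tip [ 522.85681813 -181.10975572  156.13333749] [387.6 326.8]
pred tip [ 538.73065335 -179.10442399  156.13333749] [421.4 326.8]
```

Call:
{"fn": "step_arm", "kwargs": {
  "targets": [
    [[0.19,0.025,-0.4,0,0,0,0],[0.18,0.025,-0.4,0,0,0,0],[0,0,-0.4,0,0,0,0],[0,0,0,0,0,0.1,0],[0,0,0,0,0,0,0]]
  ]
}}

```text
t: 13.58
ee_pos: [551.5, -191.5, 370.8]
orientation: [-2.069, -2.363, 0.0]
ft_force: [-0.1, -0.2, -0.8]
width: 29.8
grasp_force: 30.0
```

Call:
{"fn": "step_arm", "kwargs": {
  "targets": [
    [[-0.025,0.2,0,0,0,0,0],[-0.025,0.2,0,0,0,0,0],[-0.025,0.2,0,0,0,0,0],[-0.025,0.2,0,0,0,0,0],[0,0,0,0,0,0,0]]
  ]
}}

```text
t: 14.2
ee_pos: [546.1, -150.7, 371.3]
orientation: [-2.069, -2.364, -0.0]
ft_force: [-0.2, -0.0, -2.2]
width: 29.8
grasp_force: 30.0
```

```bash
cat >> h.py <<'E'
def meas(tag,n=8):
    F=[];Mo=[]
    for i in range(n):
        snap('wrist',tag);o=readout.get_obs();F.append(o['ft_force']);Mo.append(o['moment'])
    F=np.array(F);Mo=np.array(Mo);e=np.array([.991,.131,0]);nn=np.array([-.131,.991,0])
    print(tag,'t',round(float(o['t']),2),'p',o['ee_pos'].round(1),'F',F.mean(0).round(2),'sd',F.std(0).round(2),'M.e',(Mo@e).mean().round(4),'M.n',(Mo@nn).mean().round(4),'sd',(Mo@nn).std().round(4),'rv',o['orientation'].round(3))
E
python3 - <<'E'
from h import *
meas('b0')
E
```

```text
b0 t 14.6 p [ 546.2 -151.8  371.1] F [-0.05  0.3  -2.02] sd [0.51 0.22 0.6 ] M.e -0.0327 M.n -0.0818 sd 0.0324 rv [-2.071 -2.363 -0.   ]
```

Call:
{"fn": "step_arm", "kwargs": {
  "targets": [
    [[0,0,0.15,0,0,0,0],[0,0,0.15,0,0,0,0],[0,0,0.04,0,0,0,0],[0,0,0.04,0,0,0,0],[0,0,0,0,0,0,0]]
  ]
}}

```text
t: 15.22
ee_pos: [546.0, -151.5, 389.9]
orientation: [-2.07, -2.363, 0.0]
ft_force: [1.0, 0.5, -5.8]
width: 30.1
grasp_force: 30.0
```

Call:
{"fn": "step_arm", "kwargs": {
  "targets": [
    [[0,0,0.03,0,0,0,0],[0,0,0.03,0,0,0,0],[0,0,0.03,0,0,0,0],[0,0,0,0,0,0,0],[0,0,0,0,0,0,0]]
  ]
}}

```text
t: 15.85
ee_pos: [546.2, -151.5, 394.7]
orientation: [2.07, 2.363, 0.0]
ft_force: [-0.3, 0.4, -5.6]
width: 30.0
grasp_force: 30.0
```

Run:
```python
from h import *
meas('b1')
```

```text
b1 t 16.25 p [ 546.2 -151.6  394.7] F [-0.16 -0.02 -6.39] sd [0.39 0.53 0.4 ] M.e -0.0292 M.n -0.1154 sd 0.0434 rv [2.07  2.363 0.   ]
```

```bash
cat >> h.py <<'E'
def tilt(f0,f1,c=(529,-153.5),yaw=7.5,z=74):
    g=[cv2.imread(f'pics/{f}.png',0) for f in(f0,f1)]
    e=np.array([np.cos(np.radians(yaw)),np.sin(np.radians(yaw))]);n=np.array([-e[1],e[0]])
    q=[proj(f0,(*(np.array(c)+a*e+b*n),z)) for a,b in[(-114,-45),(-114,68),(114,68),(114,-45)]]
    m=np.zeros_like(g[0]);cv2.fillConvexPoly(m,np.array(q,int),255)
    p=cv2.goodFeaturesToTrack(g[0],150,.01,4,mask=m).reshape(-1,2)
    G=np.array([proj(f1,atz(f0,u,v,z)) for u,v in p])
    p1,st,er=cv2.calcOpticalFlowPyrLK(g[0],g[1],p.astype(np.float32)[:,None],G.astype(np.float32)[:,None].copy(),flags=4,winSize=(15,15))
    R=[]
    for (u,v),(a,b),s in zip(p,p1.reshape(-1,2),st.ravel()):
        if not s:continue
        P=atz(f0,u,v,z);k=proj(f1,P);j=proj(f1,P+[0,0,10])-k;d=np.array([a,b])-k;dz=10*(d@j)/(j@j)
        R.append(((P[:2]-c)@e,dz,np.linalg.norm(d-j*dz/10)))
    R=np.array(R);A=np.c_[R[:,0],np.ones(len(R))];w=(R[:,2]<2.5)&(abs(R[:,0])<112)
    for _ in range(6):
        s=np.linalg.lstsq(A[w],R[w,1],rcond=None)[0];r=abs(A@s-R[:,1]);w=(R[:,2]<2.5)&(r<max(2,1.5*np.median(r[w])))
    print(f1,'n',w.sum(),'rise mid %.1f'%s[1],'slope deg %.2f'%np.degrees(s[0]),'res %.1f'%r[w].mean(),'ends %.1f %.1f'%(s[1]-110*s[0],s[1]+110*s[0]))
E
python3 - <<'E'
from h import *
tilt('b0','b1');tilt('w5','b0')
E
```

```text
b1 n 14 rise mid 12.5 slope deg 10.99 res 1.1 ends -8.6 33.6
b0 n 9 rise mid 3.7 slope deg 1.72 res 1.0 ends 0.4 7.0
```

Call:
{"fn": "step_arm", "kwargs": {
  "targets": [
    [[0,0,-0.05,0,0,0,0],[0,0,-0.05,0,0,0,0],[0,0,-0.12,0,0,0,0],[-0.2,-0.027,0,0,0,0,0],[-0.2,-0.027,0,0,0,0,0]]
  ]
}}

```text
t: 16.88
ee_pos: [525.4, -154.3, 383.8]
orientation: [-2.07, -2.363, 0.0]
ft_force: [-0.5, 0.6, -1.5]
width: 30.0
grasp_force: 30.0
```

Call:
{"fn": "step_arm", "kwargs": {
  "targets": [
    [[-0.27,-0.035,0,0,0,0,0],[0,0,0.08,0,0,0,0],[0,0,0.06,0,0,0,0],[0,0,0.04,0,0,0,0],[0,0,0.04,0,0,0,0]]
  ]
}}

```text
t: 17.5
ee_pos: [512.8, -155.9, 394.5]
orientation: [-2.07, -2.363, 0.0]
ft_force: [0.4, 0.5, -8.0]
width: 29.8
grasp_force: 30.0
```

Run:
```python
from h import *
meas('b2')
tilt('b0','b2')
```

```text
b2 t 17.9 p [ 512.6 -156.   394.5] F [ 0.05 -0.27 -7.17] sd [0.29 0.52 0.34] M.e -0.0519 M.n -0.0667 sd 0.0221 rv [-2.07  -2.363  0.   ]
b2 n 10 rise mid -6.0 slope deg -1.66 res 0.6 ends -2.8 -9.2
```

Call:
{"fn": "step_arm", "kwargs": {
  "targets": [
    [[0,0,0.04,0,0,0,0],[0,0,0.04,0,0,0,0],[0,0,0.04,0,0,0,0],[0,0,0,0,0,0,0],[0,0,0,0,0,0,0]]
  ]
}}

```text
t: 18.52
ee_pos: [512.6, -156.0, 400.7]
orientation: [-2.07, -2.363, -0.0]
ft_force: [0.2, 0.1, -7.4]
width: 29.7
grasp_force: 30.0
```

Run:
```python
from h import *
meas('b3',16)
snap('scene','s4')
a=cv2.imread('pics/b3.png')[60:260,170:490];b=cv2.imread('pics/s4.png')[150:240,300:425]
a=cv2.resize(a,(800,500),interpolation=cv2.INTER_CUBIC)[:300];b=cv2.resize(b,(416,300),interpolation=cv2.INTER_CUBIC);c=cv2.resize(cv2.imread('pics/scene0.png')[150:240,300:425],(384,300),interpolation=cv2.INTER_CUBIC)
cv2.imwrite('pics/m4.png',np.vstack([a,np.hstack([b,c])]))
```

```text
b3 t 19.32 p [ 512.7 -156.   400.7] F [ 0.14 -0.01 -7.28] sd [0.34 0.46 0.52] M.e -0.0501 M.n -0.061 sd 0.0298 rv [-2.07  -2.363  0.   ]
```

View pics/m4.png

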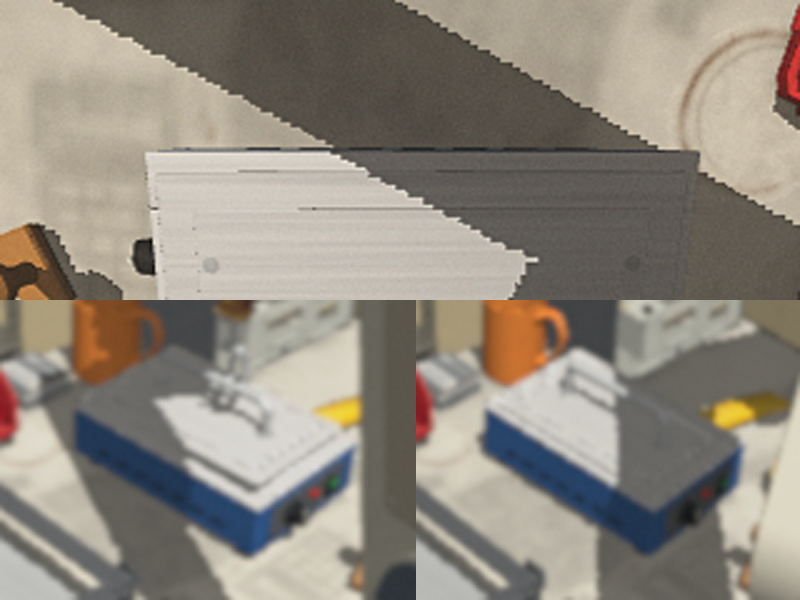

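The scene crop shows the lid raised at its −x end (bottom left panel, gap at (260,480)) while the far end still rests. So I lifted a little too far toward −x. I'll set down, shift about 7 mm toward +x and try again.

Call:
{"fn": "step_arm", "kwargs": {
  "targets": [
    [[0,0,-0.07,0,0,0,0],[0,0,-0.07,0,0,0,0],[0,0,-0.07,0,0,0,0],[0,0,-0.12,0,0,0,0],[0.14,0.018,0,0,0,0,0]]
  ]
}}

```text
t: 20.0
ee_pos: [519.9, -155.2, 384.2]
orientation: [2.07, 2.362, 0.0]
ft_force: [-1.0, -1.1, -1.1]
width: 30.1
grasp_force: 30.0
```

Call:
{"fn": "step_arm", "kwargs": {
  "targets": [
    [[0,0,0.07,0,0,0,0],[0,0,0.05,0,0,0,0],[0,0,0.06,0,0,0,0],[0,0,0.06,0,0,0,0],[0,0,0.06,0,0,0,0]]
  ]
}}

```text
t: 20.62
ee_pos: [519.6, -155.1, 399.3]
orientation: [-2.07, -2.363, 0.0]
ft_force: [-0.3, -0.5, -7.4]
width: 29.9
grasp_force: 30.0
```

Run:
```python
from h import *
meas('b4',16)
snap('scene','s5')
a=cv2.imread('pics/s5.png')[150:240,300:425];b=cv2.imread('pics/s4.png')[150:240,300:425]
for n,f in(('s5',a),('s4',b)):
    # darkness of gap strip under near lid edge / far edge
    print(n)
# compare: pixels changed between s4 & s5
z=[cv2.imread(f'pics/{f}.png',0).astype(float) for f in('s4','s5')]
for q in[(420,-90,72),(410,-165,72),(417,-232,72),(480,-83,72),(540,-75,72),(600,-68,72),(632,-64,72)]:
    u,v=proj('s5',q).astype(int);print(q,(u,v),[x[v-5:v+7,u].astype(int).tolist() for x in z])
```

```text
b4 t 21.43 p [ 519.7 -155.1  399.1] F [-0.02  0.08 -7.43] sd [0.39 0.48 0.42] M.e -0.0282 M.n -0.0942 sd 0.0363 rv [-2.07  -2.363  0.   ]
s5
s4
(420, -90, 72) (np.int64(371), np.int64(210)) [[153, 194, 211, 205, 177, 127, 83, 64, 63, 64, 63, 65], [141, 177, 205, 205, 176, 127, 82, 63, 64, 63, 63, 63]]
(410, -165, 72) (np.int64(391), np.int64(202)) [[197, 211, 217, 217, 216, 206, 176, 135, 101, 86, 83, 80], [207, 210, 215, 216, 216, 206, 175, 135, 101, 87, 83, 80]]
(417, -232, 72) (np.int64(404), np.int64(193)) [[164, 187, 206, 213, 213, 207, 175, 129, 98, 88, 89, 91], [164, 187, 206, 212, 214, 207, 175, 130, 97, 87, 89, 91]]
(480, -83, 72) (np.int64(356), np.int64(201)) [[112, 143, 178, 173, 143, 117, 84, 58, 50, 52, 53, 54], [117, 144, 179, 183, 164, 130, 87, 60, 52, 51, 53, 55]]
(540, -75, 72) (np.int64(342), np.int64(193)) [[105, 107, 108, 109, 106, 96, 75, 56, 51, 50, 50, 52], [106, 106, 108, 109, 106, 97, 76, 56, 50, 51, 51, 50]]
(600, -68, 72) (np.int64(329), np.int64(185)) [[105, 106, 108, 108, 108, 102, 85, 65, 53, 52, 52, 53], [108, 108, 108, 109, 107, 101, 84, 64, 54, 51, 52, 52]]
(632, -64, 72) (np.int64(322), np.int64(181)) [[97, 99, 100, 99, 99, 102, 98, 85, 78, 75, 77, 77], [97, 99, 100, 99, 99, 103, 98, 85, 77, 76, 76, 76]]
```

Call:
{"fn": "step_arm", "kwargs": {
  "targets": [
    [[0,0,-0.06,0,0,0,0],[0,0,-0.07,0,0,0,0],[0,0,-0.07,0,0,0,0],[0,0,-0.1,0,0,0,0],[-0.05,-0.007,0,0,0,0,0]]
  ]
}}

```text
t: 22.1
ee_pos: [517.4, -155.5, 384.3]
orientation: [2.07, 2.363, 0.0]
ft_force: [0.1, 0.3, -1.3]
width: 29.7
grasp_force: 30.0
```

Call:
{"fn": "step_arm", "kwargs": {
  "targets": [
    [[0,0,0.06,0,0,0,0],[0,0,0.06,0,0,0,0],[0,0,0.06,0,0,0,0],[0,0,0.06,0,0,0,0],[0,0,0.1,0,0,0,0]]
  ]
}}

```text
t: 22.72
ee_pos: [517.0, -155.4, 401.2]
orientation: [-2.07, -2.363, 0.0]
ft_force: [-0.6, 1.0, -7.3]
width: 29.8
grasp_force: 30.0
```

Call:
{"fn": "step_arm", "kwargs": {
  "targets": [
    [[0,0,0.1,0,0,0,0],[0,0,0.15,0,0,0,0],[0,0,0.15,0,0,0,0],[0,0,0.1,0,0,0,0],[0,0,0,0,0,0,0]]
  ]
}}

```text
t: 23.35
ee_pos: [517.2, -155.5, 426.7]
orientation: [2.07, 2.362, 0.001]
ft_force: [1.3, 0.5, -7.1]
width: 30.0
grasp_force: 30.0
```

Run:
```python
from h import *
meas('b5',12)
snap('scene','s6')
a=cv2.imread('pics/b5.png')[40:280,140:500];b=cv2.imread('pics/s6.png')[135:240,295:425]
a=cv2.resize(a,(420,280),interpolation=cv2.INTER_CUBIC);b=cv2.resize(b,(743,600),interpolation=cv2.INTER_CUBIC)
cv2.imwrite('pics/m5.png',b)
```

```text
b5 t 23.95 p [ 517.2 -155.5  426.1] F [ 0.12 -0.12 -7.31] sd [0.61 0.41 0.45] M.e -0.0295 M.n -0.0761 sd 0.0261 rv [-2.07  -2.363  0.   ]
```

View pics/m5.png

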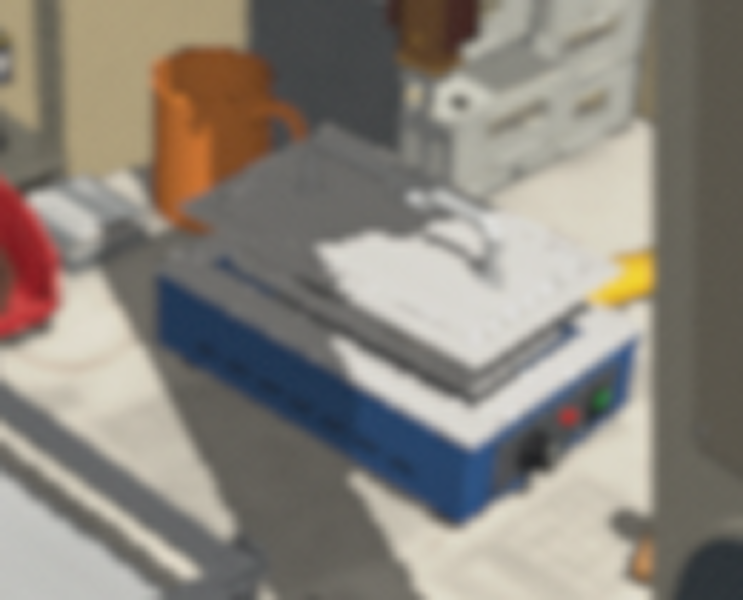

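The lid hangs level, with an even gap along its length: lid corners at (190,210) and (475,365) against warmer corners at (160,275) and (465,440). I'll raise it and check the stand's pose against the wrist picture.

Call:
{"fn": "step_arm", "kwargs": {
  "targets": [
    [[0,0,0.15,0,0,0,0],[0,0,0.2,0,0,0,0],[0,0,0.2,0,0,0,0],[0,0,0.15,0,0,0,0],[0,0,0.08,0,0,0,0]]
  ]
}}

```text
t: 24.62
ee_pos: [517.2, -155.5, 466.0]
orientation: [2.07, 2.362, 0.001]
ft_force: [-0.9, 0.3, -7.5]
width: 29.7
grasp_force: 30.0
```

Run:
```python
from h import *
def corners(x,y,yaw,z,hx=120.5,hy=77):
    a=np.radians(yaw);e=np.array([np.cos(a),np.sin(a)]);n=np.array([-e[1],e[0]])
    return [(*(np.array([x,y])+i*hx*e+j*hy*n),z) for i,j in[(-1,1),(1,1),(1,-1),(-1,-1)]]
for z in(70,79,):print('pred w2b',z,[(proj('w2',c)*1.25).tolist() for c in corners(509,134.5,5.2,z)])
for z in(70,79):print('pred w4b',[((proj('w4',c)-[120,100])*2).tolist() for c in corners(509,134.5,5.2,z)][:2])
# edge fit on w2: score gradient sums along outline (+y edge & -x edge), and top0 all edges
from scipy.optimize import minimize
g={f:cv2.GaussianBlur(cv2.imread(f'pics/{f}.png',0).astype(np.float32),(0,0),1.0) for f in('top0','w2','w4')}
def seg(f,P,Q,inside,t0=.05,t1=.95):
    s=0;N=60
    for t in np.linspace(t0,t1,N):
        p=np.array(P)*(1-t)+np.array(Q)*t;d=np.array(inside)-p;d[2]=0
        m=np.array([0,0,0.]);nrm=np.array([-(Q[1]-P[1]),Q[0]-P[0],0]);nrm/=np.linalg.norm(nrm);nrm*=np.sign(nrm@d)
        o=proj(f,p-nrm*4);i=proj(f,p+nrm*4)
        v=[cv2.getRectSubPix(g[f],(1,1),tuple(map(float,q)))[0,0] for q in(o,i)];s+=v[0]-v[1]
    return s/N
def score(x,terms):
    C=corners(*x,76);c=(x[0],x[1],76);return -sum(seg(f,C[a],C[(a+1)%4],c,*r) for f,a,r in terms)
x0=np.array([509,134.5,5.2]);s=np.array([[0,0,0],[6,0,0],[0,6,0],[0,0,2.]])
for nm,t in[('top',[('top0',k,(.05,.95)) for k in range(4)]),('mix',[('top0',k,(.05,.95)) for k in range(4)]+[('w2',0,(.05,.95)),('w2',3,(.4,.95))])]:
    r=minimize(score,x0,args=(t,),method='Nelder-Mead',options=dict(initial_simplex=x0+s,maxiter=80));print(nm,r.x.round(2),round(r.fun,1),round(score(x0,t),1),[round(-score(r.x,[k]),0) for k in t])
```

```text
pred w2b 70 [[338.75, 273.875], [549.75, 278.0], [532.5, 391.25], [342.625, 387.75]]
pred w2b 79 [[337.375, 276.75], [553.0, 281.0], [535.125, 396.125], [341.375, 392.625]]
pred w4b [[85.19999999999999, 35.80000000000001], [142.60000000000002, 446.20000000000005]]
pred w4b [[74.80000000000001, 36.0], [135.8, 457.0]]
top [505.8  131.71   4.52] -94.5 -82.0 [np.float32(44.0), np.float32(4.0), np.float32(10.0), np.float32(36.0)]
mix [504.27 139.58   3.05] -191.5 -134.1 [np.float32(16.0), np.float32(5.0), np.float32(0.0), np.float32(38.0), np.float32(44.0), np.float32(89.0)]
```

Run:
```python
from h import *
g={f:cv2.imread(f'pics/{f}.png',0) for f in('w2','w4','top0')}
print('w4 rows: stand +y edge')
a=np.radians(5.2);e=np.array([np.cos(a),np.sin(a)]);n=np.array([-e[1],e[0]]);c=np.array([509,134.5])
def prof(f,s,ts,z,axis):
    out=[]
    for t in ts:
        p=c+(s*e+t*n if axis=='n' else t*e+s*n);u,v=proj(f,(*p,z));
        out.append(int(cv2.getRectSubPix(g[f],(1,1),(float(u),float(v)))[0,0]) if 0<=u<639 and 0<=v<399 else -1)
    return out
print('n: t=60..96 step2, edge exp 77; inner opening edge exp 52')
for f in('w4','w2','top0'):
  for s in(-60,-20,20,60):print(f,s,prof(f,s,range(44,98,2),70,'n'))
print('-n side')
for s in(-60,-20,20,60):print('top0',s,prof('top0',s,range(-44,-98,-2),70,'n'))
print('e: -x side t=-96..-130')
for f in('w2','top0'):
  for s in(-40,-10,20,50):print(f,s,prof(f,s,range(-94,-136,-2),70,'e'))
print('+x side')
for f in('w2','top0'):
  for s in(-40,0,40):print(f,s,prof(f,s,range(94,136,2),70,'e'))
```

```text
w4 rows: stand +y edge
n: t=60..96 step2, edge exp 77; inner opening edge exp 52
w4 -60 [124, 123, 117, 123, 125, 86, 52, 53, 51, 53, 54, 53, 53, 54, 55, 53, 35, 47, 58, 58, 56, 57, 56, 52, 123, 116, 125]
w4 -20 [119, 116, 119, 123, 126, 67, 54, 56, 50, 55, 55, 54, 52, 53, 55, 54, 25, 53, 53, 57, 55, 54, 58, 67, 126, 113, 123]
w4 20 [124, 121, 119, 122, 128, 65, 53, 52, 51, 52, 49, 52, 50, 52, 51, 52, 23, 47, 53, 54, 54, 54, 53, 78, 123, 117, 121]
w4 60 [18, 15, 11, 16, 17, 6, 13, 9, 14, 11, 11, 7, 13, 14, 48, 49, 20, 52, 54, 27, 12, 18, 16, 16, 32, 28, 25]
w2 -60 [137, 136, 141, 138, 143, 103, 65, 64, 67, 68, 67, 69, 67, 68, 69, 72, 58, 64, 71, 69, 88, 137, 139, 140, 139, 140, 144]
w2 -20 [135, 136, 140, 137, 140, 94, 66, 69, 67, 72, 68, 68, 68, 68, 68, 72, 42, 72, 66, 97, 142, 136, 142, 138, 140, 143, 140]
w2 20 [138, 135, 141, 135, 146, 80, 64, 66, 66, 64, 69, 67, 65, 45, 41, 44, 42, 65, 64, 124, 141, 129, 138, 139, 140, 141, 133]
w2 60 [31, 30, 29, 30, 27, 30, 28, 36, 41, 37, 36, 38, 39, 41, 41, 38, 44, 68, 67, 69, 65, 68, 68, 69, 68, 65, 74]
top0 -60 [81, 81, 81, 81, 80, 80, 80,
[... 1686 characters left out ...]
95, 108, 122, 129, 133, 135, 134]
top0 50 [78, 79, 79, 78, 77, 77, 76, 76, 75, 72, 69, 68, 68, 75, 86, 101, 117, 129, 137, 141, 140]
+x side
w2 -40 [13, 17, 15, 18, 16, 18, 17, 16, 20, 17, 17, 21, 16, 16, 23, 19, 13, 27, 31, 28, 29]
w2 0 [21, 20, 18, 21, 19, 23, 26, 25, 24, 25, 25, 22, 22, 21, 23, 22, 18, 23, 22, 19, 22]
w2 40 [29, 80, 83, 33, 35, 36, 36, 34, 32, 32, 35, 30, 36, 35, 43, 63, 64, 65, 68, 68, 69]
top0 -40 [133, 128, 117, 101, 89, 80, 77, 76, 75, 76, 75, 74, 74, 74, 75, 77, 79, 81, 82, 82, 82]
top0 0 [133, 130, 119, 105, 91, 82, 78, 77, 76, 76, 76, 75, 75, 74, 73, 73, 73, 74, 74, 74, 73]
top0 40 [77, 78, 77, 77, 77, 77, 76, 77, 76, 76, 77, 77, 77, 78, 79, 79, 79, 80, 81, 81, 82]
```

Run:
```python
from h import *
meas('c0',3)
p=readout.get_obs()['ee_pos'];g=cv2.imread('pics/c0.png',0)
a=np.radians(7.54);e=np.array([np.cos(a),np.sin(a)]);n=np.array([-e[1],e[0]]);c=p[:2];z=p[2]-313.5
def prof(f):
    o=[]
    for q in f:
        u,v=proj('c0',(*q,z));o.append(int(cv2.getRectSubPix(g,(1,1),(float(u),float(v)))[0,0]) if 0<=u<639 and 0<=v<399 else -1)
    return o
print(p,z)
for s in(10,30,50):
    print('left -84..-114',s,prof([c+t*e+s*n for t in range(-84,-116,-2)]))
    print('right 108..138',s,prof([c+t*e+s*n for t in range(106,138,2)]))
for s in(-60,0,60):print('far n 54..80',s,prof([c+s*e+t*n for t in range(54,84,2)]))
for s in(-30,-20,30,55):print('bar n -12..12',s,prof([c+s*e+t*n for t in range(-14,15,2)]))
```

```text
c0 t 24.77 p [ 517.1 -155.4  465.3] F [ 0.43  0.61 -7.08] sd [0.69 0.47 0.28] M.e -0.0289 M.n -0.0734 sd 0.0162 rv [2.07  2.363 0.   ]
[ 517.1128027  -155.42040364  465.29247667] 151.79247666723393
left -84..-114 10 [196, 213, 213, 212, 213, 212, 212, 199, 194, 194, 196, 198, 194, 196, 196, 197]
right 108..138 10 [96, 90, 95, 97, 95, 95, 94, 96, 109, 98, 98, 97, 98, 98, 97, 96]
left -84..-114 30 [216, 216, 215, 216, 214, 214, 217, 171, 179, 158, 105, 89, 94, 93, 95, 99]
right 108..138 30 [91, 94, 94, 94, 98, 97, 96, 97, 95, 99, 99, 98, 97, 100, 99, 96]
left -84..-114 50 [213, 215, 216, 217, 216, 214, 217, 193, 189, 191, 192, 187, 182, 183, 185, 192]
right 108..138 50 [98, 94, 96, 96, 95, 95, 96, 97, 94, 99, 98, 98, 97, 98, 99, 97]
far n 54..80 -60 [214, 216, 215, 216, 210, 207, 196, 216, 214, 218, 223, 174, 199, 192, 189]
far n 54..80 0 [98, 99, 102, 99, 94, 93, 94, 102, 101, 101, 101, 69, 85, 83, 84]
far n 54..80 60 [96, 93, 99, 97, 96, 95, 91, 100, 102, 97, 104, 59, 83, 81, 83]
bar n -12..12 -30 [88, 96, 95, 84, 84, 103, 99, 98, 96, 99, 100, 100, 97, 103, 219]
bar n -12..12 -20 [86, 96, 96, 81, 80, 102, 99, 96, 92, 97, 102, 100, 101, 98, 102]
bar n -12..12 30 [82, 89, 89, 77, 74, 92, 91, 90, 90, 91, 94, 93, 96, 95, 94]
bar n -12..12 55 [77, 92, 87, 74, 74, 94, 93, 92, 86, 93, 91, 88, 94, 95, 92]
```

Call:
{"fn": "step_arm", "kwargs": {
  "targets": [
    [[0,0.06,0,0,0,0,0],[0,0.12,0,0,0,0,0],[0,0.18,0,0,0,0,0],[-0.02,0.24,0,0,0,-0.02,0],[-0.03,0.3,0,0,0,-0.05,0]]
  ]
}}

```text
t: 25.4
ee_pos: [514.5, -109.4, 465.1]
orientation: [-2.076, -2.358, -0.0]
ft_force: [0.2, 0.0, -7.1]
width: 29.4
grasp_force: 30.0
```

Call:
{"fn": "step_arm", "kwargs": {
  "targets": [
    [[-0.03,0.3,0,0,0,-0.05,0],[-0.03,0.3,0,0,0,-0.05,0],[-0.03,0.3,0,0,0,-0.05,0],[-0.03,0.3,0,0,0,-0.05,0],[-0.03,0.3,0,0,0,-0.05,0]]
  ]
}}

```text
t: 26.02
ee_pos: [507.1, -34.4, 465.2]
orientation: [2.097, 2.34, 0.0]
ft_force: [0.3, 0.0, -6.9]
width: 30.0
grasp_force: 30.0
```

Call:
{"fn": "step_arm", "kwargs": {
  "targets": [
    [[-0.03,0.3,0,0,0,-0.05,0],[-0.03,0.3,0,0,0,-0.05,0],[-0.03,0.3,0,0,0,-0.05,0],[-0.03,0.3,0,0,0,-0.05,0],[-0.03,0.3,0,0,0,-0.05,0]]
  ]
}}

```text
t: 26.65
ee_pos: [499.5, 40.6, 465.2]
orientation: [-2.117, -2.321, -0.0]
ft_force: [0.4, -0.4, -7.8]
width: 29.8
grasp_force: 30.0
```

Call:
{"fn": "step_arm", "kwargs": {
  "targets": [
    [[-0.03,0.3,0,0,0,-0.01,0],[-0.03,0.3,0,0,0,0,0],[-0.03,0.3,0,0,0,0,0],[0,0.3,0,0,0,0,0],[0,0.24,0,0,0,0,0]]
  ]
}}

```text
t: 27.28
ee_pos: [495.2, 112.6, 465.2]
orientation: [2.117, 2.321, 0.0]
ft_force: [0.7, 0.9, -7.3]
width: 29.9
grasp_force: 30.0
```

Call:
{"fn": "step_arm", "kwargs": {
  "targets": [
    [[0,0.18,0,0,0,0,0],[0,0.12,0,0,0,0,0],[0,0.08,0,0,0,0,0],[0,0.05,0,0,0,0,0],[0,0,0,0,0,0,0]]
  ]
}}

```text
t: 27.9
ee_pos: [495.2, 133.0, 465.2]
orientation: [2.118, 2.321, -0.0]
ft_force: [-0.4, -0.0, -6.4]
width: 29.6
grasp_force: 30.0
```

```bash
cat >> h.py <<'E'
def lidprof(f,p,yaw,zoff=-313.5,top=True):
    g=cv2.imread(f'pics/{f}.png',0);a=np.radians(yaw);e=np.array([np.cos(a),np.sin(a)]);n=np.array([-e[1],e[0]]);c=p[:2]+12.3*e+.4*n;z=p[2]+zoff
    def pr(Q):
        o=[]
        for q in Q:
            u,v=proj(f,(*q,z));o.append(int(cv2.getRectSubPix(g,(1,1),(float(u),float(v)))[0,0]) if 0<=u<639 and 0<=v<399 else -1)
        return o
    R=range(100,134,2)
    for s in(15,35,55):print('L',s,pr([c-t*e+s*n for t in R]));print('R',s,pr([c+t*e+s*n for t in R]))
    for s in(-80,-40,0,40,80):print('far',s,pr([c+s*e+t*n for t in range(56,90,2)]))
E
python3 - <<'E'
from h import *
meas('c1',6);o=readout.get_obs();r=o['orientation'];y=2*np.degrees(np.arctan2(r[1],r[0]))-90;print(y)
lidprof('c1',o['ee_pos'],y)
E
```

```text
c1 t 28.2 p [495.2 132.9 465.2] F [-0.1   0.31 -7.2 ] sd [0.78 0.42 0.56] M.e -0.0425 M.n -0.0916 sd 0.0158 rv [-2.118 -2.32   0.   ]
-354.774914932362
L 15 [182, 183, 183, 184, 184, 183, 181, 180, 180, 181, 182, 180, 180, 175, 177, 179, 177]
R 15 [177, 173, 172, 174, 176, 100, 83, 87, 86, 86, 85, 84, 74, 159, 154, 156, 157]
L 35 [188, 188, 187, 187, 188, 180, 178, 177, 173, 174, 175, 173, 172, 171, 170, 172, 171]
R 35 [179, 180, 179, 178, 185, 102, 90, 90, 88, 89, 89, 88, 86, 113, 174, 170, 168]
L 55 [187, 188, 189, 185, 188, 173, 150, 154, 153, 152, 154, 159, 161, 162, 167, 168, 172]
R 55 [166, 167, 166, 167, 177, 147, 177, 172, 175, 175, 173, 173, 172, 171, 175, 175, 173]
far -80 [191, 192, 194, 185, 187, 116, 83, 88, 85, 86, 66, 79, 172, 181, 186, 184, 182]
far -40 [186, 188, 185, 174, 180, 123, 84, 84, 86, 87, 70, 172, 175, 174, 176, 177, 180]
far 0 [185, 186, 181, 178, 179, 113, 82, 84, 86, 85, 99, 161, 167, 170, 173, 170, 170]
far 40 [176, 182, 180, 177, 179, 107, 79, 80, 78, 78, 107, 168, 172, 172, 174, 179, 175]
far 80 [169, 176, 176, 176, 178, 108, 78, 78, 83, 62, 67, 107, 151, 157, 162, 163, 165]
```

Run:
```python
from h import *
p=np.array([495.2-12.2+12.2,133.0,383.5])  # z offset -> z=70
g=cv2.imread('pics/c1.png',0);a=np.radians(5.2);e=np.array([np.cos(a),np.sin(a)]);n=np.array([-e[1],e[0]]);c=np.array([507.4,134.5])
def pr(Q,z=70):
    o=[]
    for q in Q:
        u,v=proj('c1',(*q,z));o.append(int(cv2.getRectSubPix(g,(1,1),(float(u),float(v)))[0,0]) if 0<=u<639 and 0<=v<399 else -1)
    return o
for s in(-70,-35,0,35,70):print('+n 64..90',s,pr([c+s*e+t*n for t in range(64,92,2)]))
for s in(10,30,50):print('+e 110..',s,pr([c+t*e+s*n for t in range(106,136,2)]));print('-e 110..',s,pr([c-t*e+s*n for t in range(106,136,2)]))
```

```text
+n 64..90 -70 [76, 86, 86, 84, 88, 84, 120, 180, 178, 177, 181, 182, 185, 184]
+n 64..90 -35 [78, 85, 82, 85, 87, 80, 123, 170, 167, 168, 172, 170, 171, 172]
+n 64..90 0 [79, 85, 81, 85, 84, 82, 121, 174, 171, 172, 173, 174, 172, 174]
+n 64..90 35 [74, 82, 80, 81, 83, 80, 108, 170, 170, 171, 170, 172, 167, 169]
+n 64..90 70 [76, 80, 80, 83, 80, 77, 120, 166, 164, 162, 162, 165, 164, 170]
+e 110.. 10 [175, 173, 175, 176, 176, 164, 152, 155, 158, 173, 173, 172, 171, 171, 172]
-e 110.. 10 [183, 176, 157, 154, 159, 181, 170, 172, 187, 186, 185, 187, 187, 186, 186]
+e 110.. 30 [176, 175, 177, 174, 176, 176, 175, 175, 178, 172, 158, 175, 174, 172, 172]
-e 110.. 30 [187, 186, 188, 190, 186, 189, 187, 186, 184, 180, 186, 185, 183, 183, 184]
+e 110.. 50 [170, 170, 171, 170, 171, 170, 170, 171, 169, 169, 168, 170, 169, 172, 170]
-e 110.. 50 [191, 192, 192, 194, 190, 192, 191, 192, 191, 190, 191, 191, 189, 192, 191]
```

Call:
{"fn": "step_arm", "kwargs": {
  "targets": [
    [[0,0,-0.1,0,0,0,0],[0,0,-0.2,0,0,0,0],[0,0,-0.2,0,0,0,0],[0,0,-0.2,0,0,0,0],[0,0,-0.2,0,0,0,0]]
  ]
}}

```text
t: 28.82
ee_pos: [495.1, 133.1, 419.3]
orientation: [-2.117, -2.32, 0.001]
ft_force: [-0.5, 0.4, -7.6]
width: 29.8
grasp_force: 30.0
```

Call:
{"fn": "step_arm", "kwargs": {
  "targets": [
    [[0,0,-0.2,0,0,0,0],[0,0,-0.15,0,0,0,0],[0,0,-0.1,0,0,0,0],[0,0,-0.05,0,0,0,0],[0,0,0,0,0,0,0]]
  ]
}}

```text
t: 29.45
ee_pos: [495.2, 133.1, 395.2]
orientation: [2.118, 2.321, 0.0]
ft_force: [0.3, -0.0, -7.0]
width: 29.4
grasp_force: 30.0
```

Run:
```python
from h import *
meas('c2',5);o=readout.get_obs()
lidprof('c2',o['ee_pos'],5.2)
```

```text
c2 t 29.7 p [495.2 133.1 395.5] F [ 0.16  0.05 -7.18] sd [0.33 0.49 0.18] M.e -0.0323 M.n -0.0714 sd 0.0305 rv [2.117e+00 2.320e+00 1.000e-03]
L 15 [182, 179, 181, 180, 182, 125, 77, 82, 83, 78, 139, 184, 179, 179, 182, 181, 180]
R 15 [172, 169, 171, 169, 173, 94, 60, 72, 73, 73, 71, 77, 71, 125, 159, 161, 163]
L 35 [184, 184, 184, 185, 186, 158, 78, 82, 88, 78, 126, 161, 164, 166, 169, 169, 170]
R 35 [176, 176, 175, 175, 180, 91, 68, 75, 75, 71, 81, 81, 98, 164, 160, 162, 164]
L 55 [185, 186, 184, 182, 186, 128, 48, 52, 44, 68, 62, 47, 79, 133, 152, 149, 146]
R 55 [163, 164, 163, 163, 172, 86, 73, 56, 54, 79, 75, 85, 86, 82, 133, 170, 170]
far -80 [187, 188, 189, 181, 185, 124, 81, 84, 86, 86, 94, 171, 174, 176, 176, 176, 179]
far -40 [184, 186, 183, 174, 177, 124, 80, 86, 84, 83, 105, 161, 168, 169, 169, 168, 171]
far 0 [179, 184, 180, 173, 173, 124, 78, 84, 84, 80, 145, 156, 166, 168, 169, 172, 170]
far 40 [173, 178, 178, 175, 176, 122, 79, 81, 80, 75, 129, 167, 168, 168, 172, 175, 175]
far 80 [166, 173, 173, 173, 175, 127, 77, 77, 76, 76, 121, 160, 158, 157, 161, 161, 165]
```

The tabs sit evenly either side of the lid, so I'll lower it the last millimetres slowly.

Call:
{"fn": "step_arm", "kwargs": {
  "targets": [
    [[0,0,-0.04,0,0,0,0],[0,0,-0.03,0,0,0,0],[0,0,-0.03,0,0,0,0],[0,0,-0.02,0,0,0,0],[0,0,0,0,0,0,0]]
  ]
}}

```text
t: 30.32
ee_pos: [495.1, 133.1, 389.0]
orientation: [-2.117, -2.321, 0.0]
ft_force: [-0.4, -0.6, -7.6]
width: 29.8
grasp_force: 30.0
```

Call:
{"fn": "step_arm", "kwargs": {
  "targets": [
    [[0,0,-0.02,0,0,0,0],[0,0,-0.02,0,0,0,0],[0,0,-0.02,0,0,0,0],[0,0,-0.02,0,0,0,0],[0,0,0,0,0,0,0]]
  ]
}}

```text
t: 30.95
ee_pos: [495.3, 133.1, 385.4]
orientation: [2.117, 2.32, 0.001]
ft_force: [0.5, -0.3, -2.2]
width: 29.5
grasp_force: 30.0
```

Call:
{"fn": "step_arm", "kwargs": {
  "targets": [
    [[0,0,-0.08,0,0,0,0],[0,0,-0.08,0,0,0,0],[0,0,-0.08,0,0,0,0],[0,0,-0.06,0,0,0,0],[0,0,0,0,0,0,0]]
  ]
}}

```text
t: 31.58
ee_pos: [495.1, 133.0, 369.8]
orientation: [-2.117, -2.32, 0.001]
ft_force: [0.7, 0.2, -2.2]
width: 30.0
grasp_force: 30.0
```

Call:
{"fn": "step_arm", "kwargs": {
  "targets": [
    [[0.01,-0.1,0,0,0,0,0],[0.015,-0.15,0,0,0,0,0],[0.015,-0.15,0,0,0,0,0],[0.02,-0.2,0,0,0,0,0],[0.02,-0.2,0,0,0,0,0]]
  ]
}}

```text
t: 32.2
ee_pos: [499.2, 92.2, 370.2]
orientation: [2.118, 2.32, -0.0]
ft_force: [-0.4, 1.0, -1.9]
width: 29.8
grasp_force: 30.0
```

Run:
```python
from h import *
meas('c3',3);p=np.array([495.2,133.1,387.5]);lidprof('c3',p,5.2)
```

```text
c3 t 32.35 p [499.2  92.4 370.2] F [ 0.33 -0.01 -1.93] sd [0.66 0.8  0.51] M.e -0.0524 M.n -0.1173 sd 0.0151 rv [-2.119 -2.319 -0.   ]
L 15 [192, 192, 192, 192, 194, 151, 83, 86, 88, 87, 86, 100, 182, 176, 175, 174, 176]
R 15 [175, 171, 171, 171, 180, 83, 73, 79, 77, 73, 78, 71, 78, 66, 160, 163, 163]
L 35 [197, 199, 199, 198, 201, 170, 83, 90, 90, 93, 89, 110, 155, 152, 154, 157, 157]
R 35 [176, 175, 176, 175, 177, 82, 74, 79, 78, 75, 74, 77, 86, 82, 158, 167, 166]
L 55 [202, 200, 201, 199, 201, 157, 61, 52, 55, 44, 46, 83, 32, 47, 46, 43, 59]
R 55 [166, 163, 162, 163, 169, 84, 78, 78, 74, 54, 44, 81, 154, 167, 165, 164, 166]
far -80 [202, 203, 205, 199, 198, 118, 88, 90, 94, 89, 133, 178, 176, 177, 175, 178, 177]
far -40 [197, 197, 196, 187, 191, 120, 89, 91, 94, 89, 173, 170, 173, 171, 169, 170, 169]
far 0 [191, 191, 190, 181, 182, 118, 88, 89, 85, 83, 176, 169, 168, 170, 169, 169, 170]
far 40 [178, 186, 182, 179, 184, 100, 82, 85, 85, 82, 178, 174, 174, 173, 168, 171, 172]
far 80 [169, 175, 175, 176, 179, 101, 78, 79, 80, 80, 163, 162, 164, 162, 162, 163, 169]
```

Call:
{"fn": "step_arm", "kwargs": {
  "targets": [
    [[0,0,0.3,0,0,0,0],[0,0,0.5,0,0,0,0],[0,0,0.6,0,0,1,0],[-0.12,0.25,0.1,0,0,1,0],[-0.12,0.25,0,0,0,1,0]]
  ]
}}

```text
t: 32.98
ee_pos: [487.1, 118.6, 447.2]
orientation: [1.859, 2.53, 0.003]
ft_force: [-0.2, -0.4, -1.8]
width: 30.0
grasp_force: 30.0
```

Call:
{"fn": "step_arm", "kwargs": {
  "targets": [
    [[-0.12,0.25,0,0,0,1,0],[-0.12,0.25,0,0,0,1,0],[-0.12,0.25,0,0,0,1,0],[-0.12,0.25,0,0,0,1,0],[-0.12,0.25,0,0,0,1,0]]
  ]
}}

```text
t: 33.6
ee_pos: [456.9, 181.3, 446.3]
orientation: [1.392, 2.816, 0.001]
ft_force: [0.7, -0.2, -2.0]
width: 29.9
grasp_force: 30.0
```

Call:
{"fn": "step_arm", "kwargs": {
  "targets": [
    [[-0.2,0.25,0,0,0,1,0],[-0.2,0.25,0,0,0,1,0],[-0.2,0.25,0,0,0,1,0],[-0.2,0.25,0,0,0,1,0],[-0.2,0.25,0,0,0,1,0]]
  ]
}}

```text
t: 34.22
ee_pos: [406.6, 243.8, 445.7]
orientation: [0.88, 3.015, 0.001]
ft_force: [-0.1, 0.1, -1.5]
width: 29.9
grasp_force: 30.0
```

Call:
{"fn": "step_arm", "kwargs": {
  "targets": [
    [[-0.2,0.3,0,0,0,1,0],[-0.2,0.3,0,0,0,1,0],[-0.2,0.3,0,0,0,1,0],[-0.2,0.3,0,0,0,1,0],[-0.06,0.3,0,0,0,1,0]]
  ]
}}

```text
t: 34.85
ee_pos: [363.3, 318.9, 445.4]
orientation: [-0.342, -3.123, -0.0]
ft_force: [-0.2, 0.0, -3.0]
width: 30.0
grasp_force: 30.0
```

Call:
{"fn": "step_arm", "kwargs": {
  "targets": [
    [[0,0.3,0,0,0,1,0],[0,0.2,0,0,0,1,0],[0,0,0,0,0,1,0],[0,0,0,0,0,1,0],[0,0,0,0,0,0.8,0]]
  ]
}}

```text
t: 35.48
ee_pos: [363.8, 343.5, 445.3]
orientation: [0.183, -3.136, 0.0]
ft_force: [-0.2, -1.9, -1.6]
width: 29.8
grasp_force: 30.0
```

Run:
```python
from h import *
meas('d0',4);r=readout.get_obs()['orientation'];print(2*np.degrees(np.arctan2(r[1],r[0]))-90)
```

```text
d0 t 35.67 p [363.9 343.3 445.3] F [-0.04 -0.02 -1.41] sd [0.43 0.39 0.2 ] M.e 0.0466 M.n -0.1244 sd 0.0203 rv [-0.176  3.137  0.   ]
96.43253593036962
```

Call:
{"fn": "step_arm", "kwargs": {
  "targets": [
    [[0.01,0.2,-0.5,0,0,0,0],[0,0,-0.8,0,0,0,0],[0,0,-0.8,0,0,0,0],[0,0,-0.36,0,0,0,0],[0,0,-0.1,0,0,-0.03,0]]
  ]
}}

```text
t: 36.3
ee_pos: [364.4, 353.0, 316.1]
orientation: [0.172, -3.135, 0.002]
ft_force: [0.0, -0.2, -2.3]
width: 29.2
grasp_force: 30.0
```

Call:
{"fn": "step_arm", "kwargs": {
  "targets": [
    [[0,0,0,0,0,0,0],[0.2,0.022,0,0,0,0,0],[0.2,0.022,0,0,0,0,0],[0,0,0,0,0,0,0],[0,0,0,0,0,0,0]]
  ]
}}

```text
t: 36.92
ee_pos: [384.7, 355.1, 317.2]
orientation: [0.173, -3.137, 0.0]
ft_force: [0.2, -0.1, -0.8]
width: 30.0
grasp_force: 30.0
```

Call:
{"fn": "step_arm", "kwargs": {
  "targets": [
    [[0.2,0.024,0,0,0,0,0],[0.25,0.03,0,0,0,0,0],[0.25,0.03,0,0,0,0,0],[0.2,0.025,0,0,0,0,0],[0.2,0.025,0,0,0,0,0]]
  ]
}}

```text
t: 37.55
ee_pos: [440.5, 362.0, 317.0]
orientation: [0.173, -3.137, 0.0]
ft_force: [-0.6, 0.0, -1.5]
width: 29.8
grasp_force: 30.0
```

Run:
```python
from h import *
meas('d1',5)
```

```text
d1 t 37.8 p [439.4 361.8 317. ] F [ 0.6   0.13 -1.4 ] sd [0.51 0.64 0.39] M.e 0.0255 M.n -0.1565 sd 0.0198 rv [ 1.730e-01 -3.136e+00  1.000e-03]
```

Now I'll lower the lifter onto the fork (about 12 mm) slowly.

Call:
{"fn": "step_arm", "kwargs": {
  "targets": [
    [[0,0,-0.08,0,0,0,0],[0,0,-0.08,0,0,0,0],[0,0,-0.04,0,0,0,0],[0,0,-0.03,0,0,0,0],[0,0,0,0,0,0,0]]
  ]
}}

```text
t: 38.42
ee_pos: [439.6, 362.0, 305.5]
orientation: [0.173, -3.137, 0.0]
ft_force: [0.3, 0.9, -2.2]
width: 29.8
grasp_force: 30.0
```

Run:
```python
from h import *
meas('d2',5)
```

```text
d2 t 38.67 p [439.7 362.  305.8] F [ 0.2  -0.05 -1.55] sd [0.3  0.72 0.25] M.e 0.052 M.n -0.1176 sd 0.0313 rv [-0.173  3.137  0.   ]
```

Call:
{"fn": "step_arm", "kwargs": {
  "targets": [
    [[0,0,-0.015,0,0,0,0],[0,0,-0.015,0,0,0,0],[0,0,0,0,0,0,0],[0,0,0,0,0,0,0],[0,0,0,0,0,0,0]]
  ]
}}

```text
t: 39.3
ee_pos: [439.7, 362.0, 304.7]
orientation: [-0.173, 3.137, 0.0]
ft_force: [-1.5, -1.2, 5.8]
width: 29.7
grasp_force: 30.0
```

Run:
```python
from h import *
meas('d3',5)
```

```text
d3 t 39.55 p [439.7 362.  304.7] F [-1.38 -1.86  5.64] sd [0.61 0.28 0.73] M.e -0.1634 M.n 0.2509 sd 0.0349 rv [-0.173  3.137  0.   ]
```

Call:
{"fn": "step_arm", "kwargs": {
  "targets": [
    [[0,0,0.012,0,0,0,0],[0,0,0,0,0,0,0.4],[0,0,0,0,0,0,0.6],[0,0,0,0,0,0,1],[0,0,0,0,0,0,1]]
  ]
}}

```text
t: 40.17
ee_pos: [439.7, 362.0, 304.7]
orientation: [0.173, -3.137, 0.0]
ft_force: [0.8, -0.3, 0.2]
width: 61.7
grasp_force: 0.0
```

Call:
{"fn": "step_arm", "kwargs": {
  "targets": [
    [[0,0,0,0,0,0,1],[0,0,0.2,0,0,0,1],[0,0,0.5,0,0,0,1],[0,0,0.6,0,0,0,1],[0,0,0,0,0,0,1]]
  ]
}}

```text
t: 40.8
ee_pos: [440.3, 362.5, 372.6]
orientation: [-0.173, 3.133, 0.005]
ft_force: [-0.4, -0.0, -0.2]
width: 87.8
grasp_force: 0.0
```

Run:
```python
from h import *
snap('wrist','d4');snap('top','t9');snap('scene','s9')
o=readout.get_obs();print(o['t'],o['ee_pos'],o['width'],o['ft_force'])
# same pose as w4 -> compare
a,b=[cv2.imread(f'pics/{f}.png') for f in('w4','d4')]
A=cv2.cvtColor(a,6).astype(np.float32);B=cv2.cvtColor(b,6).astype(np.float32)
print(proj('w4',(440,361,179)),proj('d4',(440,361,179)))
for n,(u0,u1,v0,v1) in dict(grip=(295,345,185,252),tips=(305,335,165,195),foot=(285,355,142,230)).items():
    t=A[v0:v1,u0:u1];r=cv2.matchTemplate(B[v0-8:v1+8,u0-8:u1+8],t,cv2.TM_CCOEFF_NORMED);_,m,_,l=cv2.minMaxLoc(r);print(n,round(m,3),l[0]-8,l[1]-8)
# bystanders before/after in scene & top: mean abs diff
for f,g in(('top0','t9'),('scene0','s9')):
  for n,q in dict(bottle=(628,341,50),grease=(590,-290,17),tape=(376,-311,12)).items():
    u,v=proj(f,q).astype(int);x,y=[cv2.imread(f'pics/{k}.png',0) for k in(f,g)];t=x[v-12:v+13,u-15:u+16];w=y[v-18:v+19,u-21:u+22]
    r=cv2.matchTemplate(w,t,cv2.TM_CCOEFF_NORMED);_,m,_,l=cv2.minMaxLoc(r);print(f,n,(u,v),round(m,2),l[0]-6,l[1]-6)
```

```text
40.95 [439.34269563 361.73580124 369.29504865] 87.83598636591731 [0.09755192 0.89557227 0.18740158]
[319.6 235.2] [318.1 234. ]
grip 0.848 1 -1
tips 0.753 1 -1
foot 0.882 -1 -1
top0 bottle (np.int64(206), np.int64(155)) 0.71 -4 6
top0 grease (np.int64(420), np.int64(170)) 0.06 0 -6
top0 tape (np.int64(429), np.int64(243)) 1.0 0 0
scene0 bottle (np.int64(210), np.int64(236)) 0.41 -1 5
scene0 grease (np.int64(378), np.int64(178)) 0.09 -6 6
scene0 tape (np.int64(427), np.int64(205)) 0.33 2 4
```

Call:
{"fn": "step_arm", "kwargs": {
  "targets": [
    [[0,0,0.6,0,0,0,1],[0,0,0.6,0,0,0,1],[0,0,0.3,0,0,0,1],[0,0,0,0,0,0,1],[0,0,0,0,0,0,1]]
  ]
}}

```text
t: 41.58
ee_pos: [439.4, 361.7, 443.4]
orientation: [0.173, -3.135, 0.002]
ft_force: [-1.0, 0.3, 0.2]
width: 87.8
grasp_force: 0.0
```

Run:
```python
from h import *
print(readout.get_obs()['ft_force']);print(ctrl.close_job())
```

```text
[-0.97836196  0.33864499  0.19602648]
the job is handed in; nothing more can be done
None
```

I handed the job in at about 42 s: the lid lies on the cooling stand, centred to about 1 mm, and the lifter is back in its rest. The final check confirmed the tape unmoved but could not confirm the bottle and grease tube (the arm went near neither), and I viewed 11 pictures, one over the limit of 10.

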